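# Load a counting chamber under the stage clip

### The arm

A 6-joint arm with a two-finger parallel gripper is mounted at the origin on the work surface. World frame = base frame: x ahead of the robot, y to its left, z up, the work surface at z = 0. Lengths are in m, angles in rad, forces in N, time in s.
With the tool pointing down it reaches from about 0.325 to 0.775 m from the base axis. Payload 5.5 kg.
Tool frame: the origin (TCP) lies between the finger pads; the fingertips stand 8 mm ahead of it and the grasp point (between the pads) lies 11 mm behind it; z points along the fingers, y is the line along which they close (so a half turn about z gives the same grasp; the last joint's range is limited). The gripper opens to 88 mm and grips with 3 to 60 N. Pads are 20 mm wide; open, the fingers measure 115 mm over their backs; the gripper's body (75 mm by 178 mm) begins 61 mm behind the grasp point.
Start: joints at [1.168, 0.091, 1.231, -0, 1.82, -0.057], TCP at [0.203, 0.564, 0.231] pointing down, gripper open.
Joint ranges: [-2.87, 2.87], [-0.86, 2.18], [0.17, 2.46], [-1.51, 4.65], [0.06, 2.69], [-2.65, 2.65]. Speed limits (rad/s): [2.57, 2.57, 3.01, 3.14, 3.14, 3.14].

### API

Orientations are given as a unit quaternion [w, x, y, z].
In Python, from rig import bot gives the robot as it stands.
- The arm moves only by the shell command python3 -m creep 'ROWS'. ROWS is JSON, a list of rows, each an object of numbers: "x", "y", "z": the shift along the tool's x, y, z in cm; "ax", "ay", "az": the turn, a rotation vector about the tool's x, y, z in degrees; "grip": the opening, from -1 (shut) to 1 (fully open). In form: [{"x": .., "y": .., "z": .., "ax": .., "ay": .., "az": .., "grip": ..}, ...]. A call has exactly 8 rows; each row is the pose to reach, as a shift and turn from the pose commanded when the call began, along the tool's axes at that moment; what a row does not reach only later rows make up. A row lasts 1/8 s, in which the tool goes at most 62.5 mm and 10.7 degrees, less where a joint would pass 70% of its speed; a pose out of reach is approached as far as the arm can. A call with a gripper value outside its range is refused whole. The fingers move at their own pace and stop on an object; the grip force is fixed at half the most. Time passes only in rows, so rows that repeat a pose let the fingers close, or fill a call up. It gives the time, the measured TCP pose, the force, the opening and the grip force at its end, in the units of the state.
- bot.get_obs(): the state, without advancing time (a new reading comes with each control period).
- bot.camera(name): name is "side" or "top"; returns a dict with "frame" (400x640x3 uint8, red, green, blue), "intrinsics" (3x3 intrinsics, pixels), "world_from_camera" (4x4, takes a point from camera to world coordinates). Camera axes: x right, y up, looking along -z (the intrinsics and any distortion apply to the point x, -y, -z); pixel columns grow to the right and rows downward; lengths in m; the calibration is good to about 2 mm. A picture is of the moment at which its call begins. There is no depth.
- bot.job_done(): hands the job in; it is judged then, once.
Trained networks look in the newest picture that a camera, given by its name, has taken for a name from the list of things; names that differ only in an ending like _2 or _b are one class to them, and where a whole thing is asked for, a point or a joint stands for the part that bears it (a point fixed in the world has none). Each returns a list of dicts, best first, with "score" (0 to 1); they miss things now and then, are a little off and sometimes report something else, mostly with a low value. They report only what shows in the picture. A call takes as long as a camera call. They do not tell look-alikes from the thing itself.
- bot.regions_of(camera, name): "pixels" (400x640 bool, what is visible of it) and "bbox" ([left, top, right, bottom] as shares, 0 to 1, of the picture: columns of its width, rows of its height, round what is visible of it).
- bot.pinpoint(camera, name): "point" ([column, row] as shares, 0 to 1, of the picture: columns of its width, rows of its height: a listed point, or the origin of a listed thing).
The state is a dict: "time": time; "joint_positions": joint angles; "dq": joint speeds; "tau": joint torques, N m; "eef_pos": TCP position; "ee_rot": TCP orientation; "ft_force": force on the tool from outside, world axes, zero at the start; "wrist_torque": the same for the moment, N m; "finger_gap": finger opening in m; "grip_force": force on a finger pad.
Only numpy, scipy, OpenCV 4.12 (cv2) and the standard library are available. Lean on these libraries where they do the work, as an engineer would, in place of code of your own. Each camera call takes 0.05 s, during which the arm holds its last target. There are 200 camera calls.

### The job

Load the counting-chamber carrier on the microscope stage: lift the sprung clip until it stays up by itself, slide the carrier flat between the guide rails, post end towards you, pressing it gently but firmly (about 5 N) home against the pins of the end stop, then lower the clip onto it under control. Never let the clip snap down, do not crush the glass with it or ram the stop, and leave the other things on the bench alone.

Things in the scene. Friction and masses are not known exactly. Their poses are not given: they have to be found in the camera images.
- stage: Low microscope stage, fixed: beige base 280 x 190 mm (x from -145 to 135 mm), black plate on top, 60 mm above the bench. Origin at bench level, mid-width. x points along the slide-in direction, roughly away from the robot; y to its left; z up. Plate in front of the rails is bare and level. Beyond the clip a dark lamp house 150 mm wide, 85 mm high, from x = 135 to 235 mm.
- channel_mouth (a point): Point on the plate between the two aluminium guide rails where they become straight, 11 mm before the stage origin in x, mid-width. From here the rails (8 mm wide, 8 mm high) run 66 mm along +x, their inner faces 47 mm apart; towards the robot they flare over 27 mm to a mouth about 64 mm wide. Axes as the stage's.
- stop: End stop: brass block with two lugs 12 mm high, 31 mm apart, on the plate. Origin on the plate, mid-width, in the near face of the lugs; axes as the stage's. Two steel stop pins, 5 mm thick, reach out of the lugs towards the robot by 2 to 27 mm, wherever the last user set them (not measured: find them by feel). Between them a weak sprung feeler pin (0.2 N) stands 1.5 mm further out.
- clip (a joint): Spring clip's angle, rad: 0 = closed with nothing under it (pad 2 mm above the plate), grows as its free end rises, limit 0.8; about 0.07 when resting on the carrier. Over-centre spring: below 0.5 it pulls shut (about 5 N at the finger bar when closed, fading towards 0.5; let go there it snaps shut), above 0.5 it pulls open and stays at 0.8 (about 3 N at the bar to start it down).
- clip_hinge (a point): Middle of the clip's hinge line: parallel to the stage's y, at x = 75 mm of the stage, 9 mm above the plate (69 mm above the bench). From it the 14 mm wide steel blade runs 60 mm towards the robot, with a rounded pad under its end.
- clip_bar (a point): Middle of the clip's finger bar: round steel bar 10 mm thick, 100 mm long, parallel to the stage's y, on a 12 mm wide stem over the blade's free end; free to grip on either side of the stem. With the clip closed it lies 60 mm nearer the robot than the hinge line (along the stage's x) and 25 mm above it, 34 mm above the plate; it swings about that line.
- carrier: The carrier: a flat aluminium plate 120 x 44 x 6 mm with a glass counting chamber let in flush, 110 g, loose on the bench. Origin at the centre of its underside; x towards its front end (60 mm from the origin), z up. A black finger post, 14 mm thick (x) by 30 mm wide (y), rises 32 mm above the plate, its middle 45 mm behind the origin; its top is 38 mm above the underside.
- carrier_nose (a point): Middle of the carrier's front end at the underside, the edge that meets the stop pins.
- carrier_post (a point): Centre of the black finger post, 24 mm above the carrier's underside.
- eyepiece: Bystander: black eyepiece standing on the bench, 33 mm across, 52 mm high. Origin at its foot.
- bottle: Bystander: amber jar, 38 mm across, 75 mm high. Origin at its foot.
- brush: Bystander: lens brush 150 mm long lying on the bench. Origin at the middle of its underside.
Mind the look-alikes: they are no part of the job. There is more than one size of the carrier; the one meant has the size given above.

How it is judged:
By the outcome, as a careful person would: the job done as asked, in the order asked, and still so for the second after the job is handed in, with the robot touching nothing.
It also fails if it takes over 72 s, if anything falls off the work surface, if the arm or the gripper's body presses on something with over 40 N, if the wrist force passes 120 N, or if a joint passes its speed limit or range.

## Working session

There is one attempt and no reset: what is moved stays moved. The work goes in short steps, Python scripts to look and compute and a shell command to move; the robot and the scene stay as the last step left them, time stands still between calls to the robot, and variables do not carry over. Pictures are saved under pics/ and viewed, at most 10 in all, crops included, and the job is handed in when it is done.

```bash
ls; mkdir -p pics; python3 - <<'E'
from rig import bot
import cv2,numpy as np
o=bot.get_obs();print({k:np.round(v,3) for k,v in o.items()})
for c in ("side","top"):
    r=bot.camera(c);cv2.imwrite(f"pics/{c}0.png",r["frame"][:,:,::-1]);print(c,r["intrinsics"].tolist(),np.round(r["world_from_camera"],3).tolist())
    for n in ["stage","channel_mouth","stop","clip_hinge","clip_bar","carrier","carrier_nose","carrier_post","eyepiece","bottle","brush"]:
        print(n,[(round(d["score"],2),(np.array(d["point"])*[640,400]).round(1).tolist()) for d in bot.pinpoint(c,n)[:4]])
E
```

```text
pics
{'time': np.float64(0.0), 'joint_positions': array([ 1.168,  0.092,  1.232,  0.   ,  1.82 , -0.057]), 'dq': array([-0.   ,  0.001, -0.   , -0.001, -0.   , -0.001]), 'tau': array([-1.0000e-03, -4.4646e+01, -4.0644e+01,  7.0000e-02,  3.0000e-02,
       -0.0000e+00]), 'eef_pos': array([0.203, 0.564, 0.23 ]), 'ee_rot': array([-0.   ,  0.172,  0.985, -0.001]), 'ft_force': array([-0.163, -0.834, -0.039]), 'wrist_torque': array([ 0.001,  0.067, -0.024]), 'grip_force': np.float64(0.0), 'finger_gap': np.float64(0.088)}
side [[459.4398146104794, 0.0, 320.002461237002], [0.0, 459.4398146104794, 191.90864144122287], [0.0, 0.0, 1.0]] [[-0.995, 0.071, -0.068, 0.395], [-0.096, -0.548, 0.831, 1.047], [0.022, 0.834, 0.552, 0.779], [0.0, 0.0, 0.0, 1.0]]
stage [(0.62, [267.6, 200.0])]
channel_mouth [(0.57, [269.4, 188.9])]
stop [(0.4, [247.1, 185.3])]
clip_hinge [(0.63, [240.8, 183.4]), (0.6, [246.6, 185.5])]
clip_bar [(0.63, [262.7, 174.9])]
carrier [(0.96, [311.1, 317.7]), (0.79, [397.1, 279.9]), (0.74, [318.4, 274.9])]
carrier_nose [(0.92, [297.9, 280.9]), (0.69, [314.8, 301.7]), (0.58, [429.4,
[... 284 characters left out ...]
15], [0.0, 0.0, 1.0]] [[0.015, 0.991, -0.135, 0.38], [-1.0, 0.017, 0.014, -0.008], [0.016, 0.135, 0.991, 1.023], [0.0, 0.0, 0.0, 1.0]]
stage [(0.8, [331.0, 159.3])]
channel_mouth [(0.78, [333.8, 162.7])]
stop [(0.5, [326.7, 136.9])]
clip_hinge [(0.78, [328.0, 131.5])]
clip_bar [(0.84, [332.3, 149.1]), (0.45, [448.0, 239.6])]
carrier [(0.65, [224.1, 292.8]), (0.58, [178.1, 221.0]), (0.57, [225.7, 223.7])]
carrier_nose [(0.92, [215.0, 207.6]), (0.69, [191.1, 220.7]), (0.58, [235.1, 322.5])]
carrier_post [(0.96, [231.6, 239.7]), (0.73, [160.3, 223.1]), (0.69, [212.5, 272.7])]
eyepiece [(0.67, [220.7, 145.1])]
bottle [(0.82, [441.6, 192.5])]
brush [(0.81, [448.0, 238.7]), (0.21, [222.8, 146.4])]
```

View pics/top0.png

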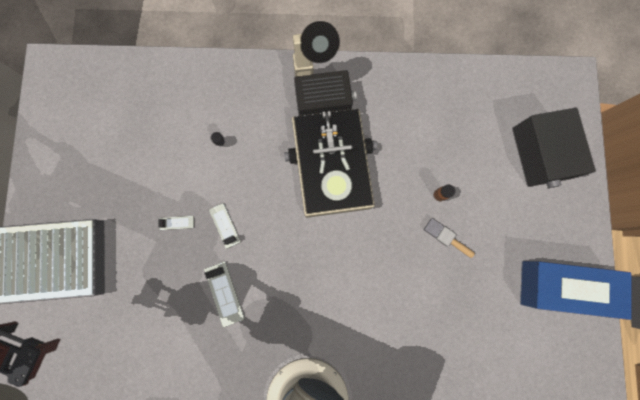

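View pics/side0.png

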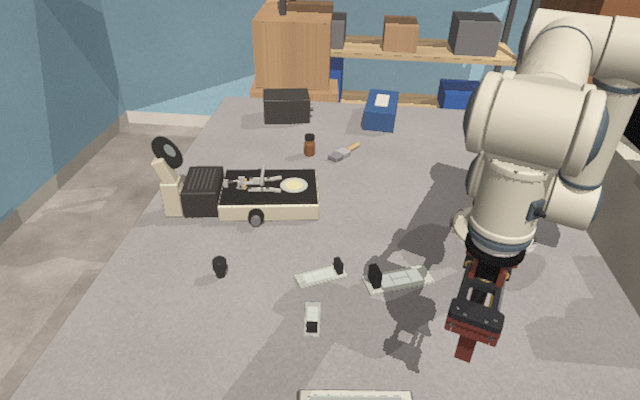

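```bash
cat > h.py <<'E'
import numpy as np,cv2
from rig import bot
def cams():
    return {c:bot.camera(c) for c in("side","top")}
def ray(r,p):
    K=r["intrinsics"];T=r["world_from_camera"]
    d=np.linalg.inv(K)@[p[0],p[1],1.];d=T[:3,:3]@(d*[1,-1,-1]);return T[:3,3],d/np.linalg.norm(d)
def tri(C,ps,pt):
    A=[];b=[];
    for c,p in(("side",ps),("top",pt)):
        o,d=ray(C[c],p);P=np.eye(3)-np.outer(d,d);A.append(P);b.append(P@o)
    x=np.linalg.lstsq(np.vstack(A),np.hstack(b),rcond=None)[0]
    return x,np.linalg.norm(A[0]@x-b[0])+np.linalg.norm(A[1]@x-b[1])
def onz(r,p,z):
    o,d=ray(r,p);return o+d*(z-o[2])/d[2]
def proj(r,X):
    T=r["world_from_camera"];q=T[:3,:3].T@(np.asarray(X)-T[:3,3]);q=r["intrinsics"]@(q*[1,-1,-1]);return q[:2]/q[2]
def pts(c,n):
    return [(round(d["score"],2),np.array(d["point"])*[640,400]) for d in bot.pinpoint(c,n)]
E
python3 - <<'E'
from h import *
np.set_printoptions(precision=4,suppress=True)
C=cams()
for n in ["stage","channel_mouth","stop","clip_hinge","clip_bar","carrier","carrier_nose","carrier_post","eyepiece","bottle","brush"]:
    S=pts("side",n);T=pts("top",n)
    for a,p in S:
        for b,q in T:
            x,e=tri(C,p,q)
            if e<.015: print(n,a,b,p.round(),q.round(),x,round(e,4))
for c,z in(("side",.006),("top",.006)):
    for d in bot.regions_of(c,"carrier"):
        m=d["pixels"].astype(np.uint8);k=cv2.findContours(m,0,2)[0];k=max(k,key=cv2.contourArea)
        w=np.array([onz(C[c],q,z)[:2] for q in k[:,0,:].astype(float)],np.float32)
        print(c,d["score"],m.sum(),cv2.minAreaRect(w))
E
```

```text
stage 0.85 0.61 [268. 201.] [329. 162.] [ 0.6397 -0.0501  0.0063] 0.0021
stop 0.35 0.53 [248. 184.] [327. 137.] [ 0.6934 -0.0409  0.0657] 0.0032
clip_hinge 0.96 0.82 [241. 185.] [328. 131.] [ 0.713  -0.0442  0.0593] 0.0005
clip_bar 0.65 0.6 [265. 174.] [332. 148.] [ 0.6498 -0.0537  0.0964] 0.0115
carrier 0.93 0.91 [401. 279.] [224. 292.] [0.2695 0.2305 0.0027] 0.0133
carrier 0.9 0.61 [321. 277.] [225. 222.] [ 0.4588  0.2377 -0.0033] 0.0121
carrier 0.62 0.88 [314. 316.] [179. 220.] [0.4633 0.3645 0.0028] 0.012
carrier 0.62 0.61 [314. 316.] [225. 222.] [ 0.4702  0.2638 -0.1122] 0.0073
carrier_nose 0.78 0.86 [295. 287.] [218. 204.] [ 0.5156  0.264  -0.017 ] 0.0037
carrier_nose 0.71 0.91 [312. 301.] [190. 222.] [0.4641 0.3301 0.0116] 0.0022
carrier_nose 0.7 0.95 [427. 274.] [234. 324.] [ 0.1937  0.1987 -0.0006] 0.0058
carrier_post 0.8 0.89 [375. 277.] [214. 271.] [0.3291 0.2541 0.0277] 0.0067
carrier_post 0.79 0.81 [340. 262.] [231. 240.] [0.4129 0.2137 0.0271] 0.0065
carrier_post 0.64 0.67 [314. 324.] [158. 224.] [0.4534 0.4105 0.0291] 0.002
eyepiece 0.57 0.59 [222. 273.] [221. 142.] [0.6928 0.2591 0.0037] 0.0044
brush 0.61 0.63 [342. 155.] [452. 240.] [ 0.4314 -0.402  -0.0174] 0.01
side 0.94 767 ((0.4544419050216675, 0.22848007082939148), (0.12948483228683472, 0.07325392216444016), 27.37405014038086)
side 0.8 1556 ((0.27544307708740234, 0.2163694053888321), (0.16822078824043274, 0.10418926924467087), 19.035404205322266)
side 0.79 523 ((0.45933565497398376, 0.3749995529651642), (0.03368578478693962, 0.09360512346029282), 5.4918341636657715)
top 0.98 1406 ((0.27101120352745056, 0.23064622282981873), (0.1622178554534912, 0.06264115869998932), 21.168292999267578)
top 0.88 397 ((0.4600808918476105, 0.3707229495048523), (0.0332152284681797, 0.09402443468570709), 0.9508510231971741)
```

The top view shows three look-alike carriers: large at (224,292), middle at (226,224) and small at (178,222). The stage is around (335,160), with the clip bar at (332,149). Measured nose-to-post lengths are about 146, 114 and 80 mm, and the task's carrier should be 105 mm, so the middle one fits. I'll check that in a close crop.

```bash
python3 - <<'E'
from h import *
im=cv2.imread("pics/top0.png")
f=lambda x0,y0,h:cv2.copyMakeBorder(cv2.resize(im[y0:y0+h,x0:x0+100],None,fx=3.8,fy=3.8,interpolation=cv2.INTER_CUBIC),0,int(3.8*150)-int(h*3.8),0,0,0)
cv2.imwrite("pics/crop1.png",np.hstack([f(285,70,150),f(155,190,150)]))
np.set_printoptions(precision=4,suppress=True)
C=cams()
Z=dict(channel_mouth=.06,stop=.06,clip_hinge=.069,clip_bar=.094,stage=0)
for n in Z:
  for c in C:
    for s,p in pts(c,n)[:1]: print(n,c,s,onz(C[c],p,Z[n])[:2])
for d in bot.regions_of("top","carrier")+[None]+bot.regions_of("side","carrier"):
    if d: print(d["score"],np.round(np.array(d["bbox"])*[640,400,640,400]),d["pixels"].sum())
E
```

```text
channel_mouth side 0.78 [ 0.625  -0.0422]
channel_mouth top 0.67 [ 0.6287 -0.0619]
stop side 0.45 [ 0.6883 -0.0421]
stop top 0.51 [ 0.6976 -0.0483]
clip_hinge side 0.77 [ 0.714  -0.0396]
clip_hinge top 0.58 [ 0.7024 -0.0436]
clip_bar side 0.48 [ 0.6568 -0.0561]
clip_bar top 0.8 [ 0.6588 -0.061 ]
stage side 0.81 [ 0.6385 -0.0694]
stage top 0.93 [ 0.6444 -0.0515]
0.98 [159. 216. 194. 231.] 410
0.94 [208. 201. 240. 250.] 681
0.72 [206. 260. 241. 325.] 1382
0.96 [362. 263. 434. 296.] 1450
0.8 [296. 256. 348. 285.] 737
0.66 [305. 301. 324. 339.] 526
0.47 [212. 257. 227. 279.] 252
```

View pics/crop1.png

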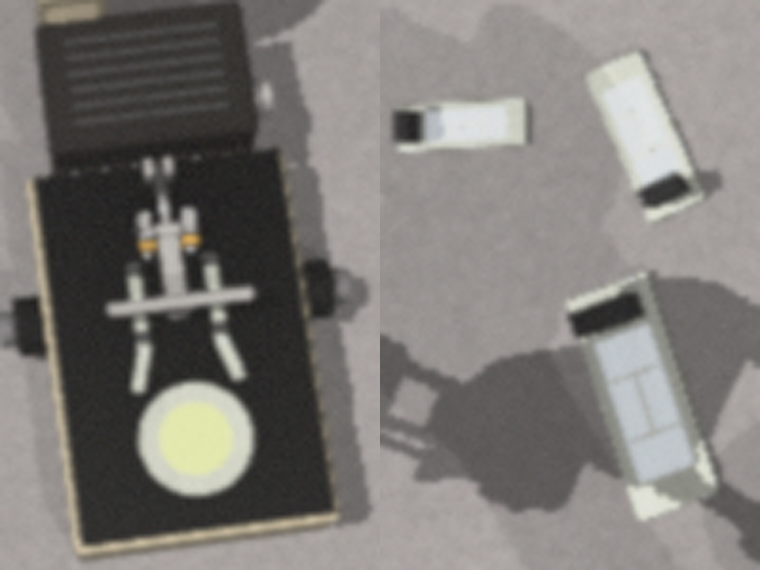

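The right half shows the middle carrier in one piece at crop (645,135), a plate with a black post at its near end. The smaller one is at (460,125) and the larger at (640,390). The left half shows the stage plate corners near (78,543), (334,514), (37,180) and (283,152), with the bar from (108,310) to (254,293).

```bash
python3 - <<'E'
from h import *
np.set_printoptions(precision=4,suppress=True)
C=cams();T=C["top"]
f=lambda X,Y,z:onz(T,(285+X/3.8-.37,70+Y/3.8-.37),z)[:2]
g=lambda X,Y,z:onz(T,(155+X/3.8-.37,190+Y/3.8-.37),z)[:2]
nl,nr,fl,fr=[f(*p,.06) for p in((78,543),(334,514),(37,180),(283,152))]
print("plate",nl,nr,fl,fr,[np.linalg.norm(v) for v in(nl-nr,fl-fr,nl-fl,nr-fr)])
a=lambda v:np.degrees(np.arctan2(v[1],v[0]))
print("yaw",a(fl-nl),a(fr-nr),a(nl-nr)-90,a(fl-fr)-90)
c=(nl+nr+fl+fr)/4;print("centre",c)
b0,b1=f(108,310,.094),f(254,293,.094);print("bar",b0,b1,(b0+b1)/2,np.linalg.norm(b0-b1),a(b0-b1)-90)
for n,p in dict(mouthL=(139,338),mouthR=(217,333),endL=(132,265),endR=(209,255)).items(): print(n,f(*p,.068))
k=[g(*p,.006) for p in((207,75),(262,52),(322,205),(272,220))]
print("carrier",k,[np.linalg.norm(k[i]-k[i-1]) for i in range(4)],a(k[0]-k[3]),a(k[1]-k[2]),sum(k)/4)
print("post",g(284,190,.038))
for cc in C:
  for s,p in pts(cc,"carrier_post"):print(cc,s,onz(C[cc],p,.024)[:2])
  for s,p in pts(cc,"carrier_nose"):print(cc,"nose",s,onz(C[cc],p,.0)[:2])
E
```

```text
plate [0.489  0.0136] [ 0.5124 -0.1648] [0.7514 0.0483] [ 0.7763 -0.1291] [np.float64(0.17991936531777958), np.float64(0.17913366506653072), np.float64(0.2646685789939015), np.float64(0.26629703030833846)]
yaw 7.542428998985628 7.712624541515696 7.470027846734496 7.990198117847356
centre [ 0.6323 -0.058 ]
bar [ 0.6463 -0.0045] [ 0.6603 -0.1048] [ 0.6533 -0.0547] 0.10124537770281156 7.954483376527222
mouthL [ 0.6339 -0.0266]
mouthR [ 0.6386 -0.0815]
endL [ 0.6869 -0.0209]
endR [ 0.6954 -0.0754]
carrier [array([0.4995, 0.2819]), array([0.5171, 0.2426]), array([0.4062, 0.1939]), array([0.3949, 0.2294])] [np.float64(0.11702100767721377), np.float64(0.04301762573546761), np.float64(0.12117668424074368), np.float64(0.037263395383679114)] 26.657966567633075 23.73854286384231 [0.4544 0.2369]
post [0.4155 0.2145]
side 0.94 [0.33   0.2477]
side 0.93 [0.4129 0.2159]
side nose 0.92 [0.2014 0.1986]
side nose 0.91 [0.4679 0.3258]
side nose 0.86 [0.5082 0.2625]
top 0.94 [0.3341 0.2504]
top 0.82 [0.4574 0.4075]
top 0.7 [0.417  0.2072]
top nose 0.81 [0.5049 0.2669]
top nose 0.7 [0.4696 0.3277]
top nose 0.62 [0.1911 0.2021]
```

```bash
cat >> h.py <<'E'
from scipy.spatial.transform import Rotation as Ro
O=np.array([.6373,-.0573]);YAW=np.radians(7.7)
ex=np.array([np.cos(YAW),np.sin(YAW)]);ey=np.array([-ex[1],ex[0]])
def S(x,y): return O+x*ex+y*ey      # stage -> world
def delta(p,ya):
    o=bot.get_obs();w,x,y,z=o["ee_rot"];R=Ro.from_quat([x,y,z,w])
    a=np.radians(ya);Y=np.array([np.cos(a),np.sin(a),0]);Z=np.array([0,0,-1.]);G=Ro.from_matrix(np.c_[np.cross(Y,Z),Y,Z])
    print("cm",np.round(R.inv().apply(np.asarray(p)-o["eef_pos"])*100,2),"deg",np.round(np.degrees((R.inv()*G).as_rotvec()),1))
def st():
    o=bot.get_obs();p=o["eef_pos"];d=p[:2]-O
    print("t",round(float(o["time"]),2),"stage mm",np.round([d@ex*1e3,d@ey*1e3,p[2]*1e3],1),"F stage",np.round([o["ft_force"][:2]@ex,o["ft_force"][:2]@ey,o["ft_force"][2]],2),"gap",round(float(o["finger_gap"])*1e3,1),"grip",round(float(o["grip_force"]),1))
E
python3 -c "
from h import *
delta([*S(15.5e-3,.028),.17],7.7);st()"
```

```text
cm [-61.98 -40.59   6.06] deg [ 0.   0.  62.5]
t 3.5 stage mm [-346.7  674.3  230.6] F stage [0.35 0.52 0.54] gap 87.9 grip 0.0
```

```bash
python3 -m creep '[{"x":-7,"y":-4.6,"z":0.7,"az":8,"grip":0},{"x":-14,"y":-9.2,"z":1.5,"az":16,"grip":-0.3},{"x":-21,"y":-13.8,"z":2.2,"az":24,"grip":-0.3},{"x":-28,"y":-18.4,"z":3,"az":32,"grip":-0.3},{"x":-36,"y":-23.6,"z":3.7,"az":40,"grip":-0.3},{"x":-44,"y":-28.8,"z":4.4,"az":48,"grip":-0.3},{"x":-53,"y":-34.7,"z":5.2,"az":56,"grip":-0.3},{"x":-62,"y":-40.6,"z":6.06,"az":62.5,"grip":-0.3}]'
python3 -c "
from h import *
delta([*S(15.5e-3,.028),.17],7.7);st()"
```

```text
cm [-61.98 -40.59   6.06] deg [ 0.   0.  62.5]
t 3.5 stage mm [-346.7  674.3  230.6] F stage [0.35 0.52 0.54] gap 87.9 grip 0.0invalid input at $[0]: expected keys x, y, z, ax, ay, az, grip
```

All keys are required.

```bash
python3 -m creep '[{"x":-7,"y":-4.6,"z":0.7,"ax":0,"ay":0,"az":8,"grip":0},{"x":-14,"y":-9.2,"z":1.5,"ax":0,"ay":0,"az":16,"grip":-0.3},{"x":-21,"y":-13.8,"z":2.2,"ax":0,"ay":0,"az":24,"grip":-0.3},{"x":-28,"y":-18.4,"z":3,"ax":0,"ay":0,"az":32,"grip":-0.3},{"x":-36,"y":-23.6,"z":3.7,"ax":0,"ay":0,"az":40,"grip":-0.3},{"x":-44,"y":-28.8,"z":4.4,"ax":0,"ay":0,"az":48,"grip":-0.3},{"x":-53,"y":-34.7,"z":5.2,"ax":0,"ay":0,"az":56,"grip":-0.3},{"x":-62,"y":-40.6,"z":6.06,"ax":0,"ay":0,"az":62.5,"grip":-0.3}]'
python3 -c "
from h import *
delta([*S(15.5e-3,.028),.17],7.7);st()"
```

```text
time: 4.5
eef_pos: [0.5039, 0.1646, 0.1891]
ee_rot: [0.0, 0.66, 0.752, 0.0]
ft_force: [0.5, 0.2, 0.3]
finger_gap: 0.0308
grip_force: 0.0
cm [-20.92  11.88   1.91] deg [ 0.1 -0.  -0.2]
t 4.5 stage mm [-102.5  237.7  189.1] F stage [0.53 0.15 0.26] gap 30.8 grip 0.0
```

```bash
python3 -m creep '[{"x":-5,"y":3,"z":0.5,"ax":0,"ay":0,"az":0,"grip":-0.3},{"x":-10,"y":6,"z":1,"ax":0,"ay":0,"az":0,"grip":-0.3},{"x":-15,"y":8.5,"z":1.5,"ax":0,"ay":0,"az":0,"grip":-0.3},{"x":-19,"y":11,"z":1.9,"ax":0,"ay":0,"az":0,"grip":-0.3},{"x":-20.9,"y":11.9,"z":1.9,"ax":0,"ay":0,"az":-0.2,"grip":-0.3},{"x":-20.9,"y":11.9,"z":1.9,"ax":0,"ay":0,"az":-0.2,"grip":-0.3},{"x":-20.9,"y":11.9,"z":1.9,"ax":0,"ay":0,"az":-0.2,"grip":-0.3},{"x":-20.9,"y":11.9,"z":1.9,"ax":0,"ay":0,"az":-0.2,"grip":-0.3}]'
python3 - <<'E'
from h import *
C=cams()
t=[cv2.resize(C[c]["frame"][y:y+80,x:x+100,::-1],None,fx=4,fy=4,interpolation=2) for c,x,y in(("top",285,105),("side",210,130))]
cv2.imwrite("pics/bar.png",np.hstack(t))
delta([*S(15.5e-3,.028),.083],7.7);st()
for z in (.083,.075): print([proj(C[c],[*S(.0155,.028),z+.011]) for c in C])
E
```

```text
time: 5.5
eef_pos: [0.6484, -0.0233, 0.1707]
ee_rot: [0.0, 0.656, 0.755, 0.0]
ft_force: [-0.8, 0.2, 0.7]
finger_gap: 0.0306
grip_force: 0.0
cm [-0.39 -0.02  8.75] deg [0.  0.  0.3]
t 5.6 stage mm [ 15.6  31.9 170.5] F stage [-0.22 -0.13 -0.83] gap 30.5 grip 0.0
[array([261.11625134, 179.38002731]), array([321.85995498, 150.41632913])]
[array([261.25615984, 181.7931874 ]), array([321.7854441 , 151.26957893])]
```

View pics/bar.png

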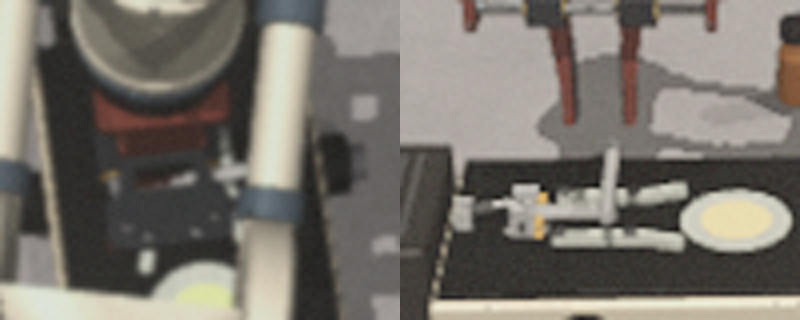

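The side view shows the open fingers centred over the +y half of the bar (bar around crop (607,150–222), grasp point at (604,198)). Descend and grip.

```bash
python3 -m creep '[{"x":-0.4,"y":0,"z":3,"ax":0,"ay":0,"az":0,"grip":-0.3},{"x":-0.4,"y":0,"z":6,"ax":0,"ay":0,"az":0,"grip":-0.3},{"x":-0.4,"y":0,"z":7.6,"ax":0,"ay":0,"az":0,"grip":-0.3},{"x":-0.4,"y":0,"z":8.6,"ax":0,"ay":0,"az":0,"grip":-0.3},{"x":-0.4,"y":0,"z":8.7,"ax":0,"ay":0,"az":0,"grip":-0.3},{"x":-0.4,"y":0,"z":8.7,"ax":0,"ay":0,"az":0,"grip":-0.7},{"x":-0.4,"y":0,"z":8.7,"ax":0,"ay":0,"az":0,"grip":-1},{"x":-0.4,"y":0,"z":8.7,"ax":0,"ay":0,"az":0,"grip":-1}]'
python3 -c "
from h import *
st()"
```

```text
time: 6.6
eef_pos: [0.6483, -0.029, 0.084]
ee_rot: [-0.001, 0.657, 0.754, -0.001]
ft_force: [-7.0, -1.9, 4.8]
finger_gap: 0.0089
grip_force: 30.0
t 6.6 stage mm [14.7 26.5 84. ] F stage [-7.24 -0.96  4.8 ] gap 8.9 grip 30.0
```

```bash
python3 -m creep '[{"x":0,"y":0.08,"z":-0.3,"ax":0,"ay":0,"az":0,"grip":-1},{"x":0,"y":0.23,"z":-0.59,"ax":0,"ay":0,"az":0,"grip":-1},{"x":0,"y":0.4,"z":-0.87,"ax":0,"ay":0,"az":0,"grip":-1},{"x":0,"y":0.57,"z":-1.14,"ax":0,"ay":0,"az":0,"grip":-1},{"x":0,"y":0.76,"z":-1.41,"ax":0,"ay":0,"az":0,"grip":-1},{"x":0,"y":0.96,"z":-1.66,"ax":0,"ay":0,"az":0,"grip":-1},{"x":0,"y":1.17,"z":-1.9,"ax":0,"ay":0,"az":0,"grip":-1},{"x":0,"y":1.4,"z":-2.14,"ax":0,"ay":0,"az":0,"grip":-1}]'
python3 -c "
from h import *
st()"
```

```text
time: 7.6
eef_pos: [0.6604, -0.0272, 0.1045]
ee_rot: [-0.003, 0.657, 0.754, -0.003]
ft_force: [-13.4, -1.0, 5.3]
finger_gap: 0.0094
grip_force: 30.0
t 7.6 stage mm [ 26.9  26.7 104.5] F stage [-13.43   0.77   5.34] gap 9.4 grip 30.0
```

```bash
python3 -m creep '[{"x":0,"y":0.18,"z":-0.24,"ax":0,"ay":0,"az":0,"grip":-1},{"x":0,"y":0.38,"z":-0.48,"ax":0,"ay":0,"az":0,"grip":-1},{"x":0,"y":0.64,"z":-0.69,"ax":0,"ay":0,"az":0,"grip":-1},{"x":0,"y":0.9,"z":-0.87,"ax":0,"ay":0,"az":0,"grip":-1},{"x":0,"y":1.18,"z":-1.04,"ax":0,"ay":0,"az":0,"grip":-1},{"x":0,"y":1.46,"z":-1.2,"ax":0,"ay":0,"az":0,"grip":-1},{"x":0,"y":1.75,"z":-1.34,"ax":0,"ay":0,"az":0,"grip":-1},{"x":0,"y":1.95,"z":-1.42,"ax":0,"ay":0,"az":0,"grip":-1}]'
python3 -c "
from h import *
st()"
```

```text
time: 8.6
eef_pos: [0.6834, -0.0239, 0.1211]
ee_rot: [0.001, 0.657, 0.754, 0.001]
ft_force: [-2.0, 1.4, 5.6]
finger_gap: 0.0088
grip_force: 30.0
t 8.6 stage mm [ 50.1  26.9 121.1] F stage [-1.82  1.65  5.6 ] gap 8.8 grip 30.0
```

```bash
python3 -m creep '[{"x":0,"y":0,"z":0,"ax":0,"ay":0,"az":0,"grip":-0.7},{"x":0,"y":0,"z":0,"ax":0,"ay":0,"az":0,"grip":-0.5},{"x":0,"y":0,"z":0,"ax":0,"ay":0,"az":0,"grip":-0.5},{"x":0,"y":0,"z":0,"ax":0,"ay":0,"az":0,"grip":-0.5},{"x":0,"y":0,"z":-2,"ax":0,"ay":0,"az":0,"grip":-0.5},{"x":0,"y":0,"z":-5,"ax":0,"ay":0,"az":0,"grip":-0.5},{"x":4,"y":-3,"z":-8,"ax":0,"ay":0,"az":0,"grip":-0.2},{"x":8,"y":-7,"z":-8,"ax":0,"ay":0,"az":0,"grip":0.2}]'
python3 - <<'E'
from h import *
st()
r=bot.camera("side");cv2.imwrite("pics/up.png",cv2.resize(r["frame"][110:220,200:340,::-1],None,fx=5,fy=5,interpolation=2))
# carrier post grasp: TCP above post
p=np.array([.4145,.2140]);delta([*p,.12],-65)
E
```

```text
time: 9.6
eef_pos: [0.603, 0.046, 0.2035]
ee_rot: [0.003, 0.657, 0.754, 0.003]
ft_force: [-0.1, -0.1, 0.4]
finger_gap: 0.0386
grip_force: 0.0
t 9.6 stage mm [-20.1 106.9 203.5] F stage [-0.1  -0.14  0.36] gap 38.6 grip 0.0
cm [ 18.76 -15.79   8.18] deg [-0.1 -0.1 73.1]
```

View pics/up.png

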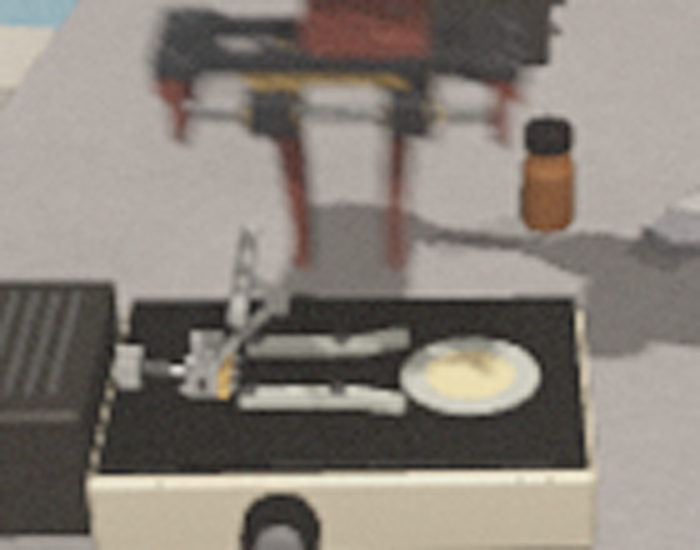

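The clip stands up by itself (blade raised around (250,290) in the crop), and the rails are clear. Go to the carrier post.

```bash
python3 -m creep '[{"x":2,"y":-2,"z":0,"ax":0,"ay":0,"az":9,"grip":0.4},{"x":5,"y":-4,"z":0,"ax":0,"ay":0,"az":18,"grip":0.4},{"x":8,"y":-6,"z":1,"ax":0,"ay":0,"az":28,"grip":0.4},{"x":11,"y":-9,"z":3,"ax":0,"ay":0,"az":38,"grip":0.4},{"x":14,"y":-12,"z":5,"ax":0,"ay":0,"az":48,"grip":0.4},{"x":17,"y":-14,"z":7,"ax":0,"ay":0,"az":58,"grip":0.4},{"x":18.8,"y":-15.8,"z":8.2,"ax":0,"ay":0,"az":68,"grip":0.4},{"x":18.8,"y":-15.8,"z":8.2,"ax":0,"ay":0,"az":73,"grip":0.4}]'
python3 - <<'E'
from h import *
C=cams()
t=[cv2.resize(C[c]["frame"][y:y+80,x:x+100,::-1],None,fx=4,fy=4,interpolation=2) for c,x,y in(("top",180,190),("side",280,220))]
cv2.imwrite("pics/post.png",np.hstack(t))
p=np.array([.4145,.2140]);delta([*p,.12],-65);st()
for c in C:
  print(c,"post px",proj(C[c],[*p,.024]),[(s,q) for s,q in pts(c,"carrier_post")])
E
```

```text
time: 10.65
eef_pos: [0.4186, 0.211, 0.117]
ee_rot: [-0.0, 0.977, 0.215, -0.0]
ft_force: [0.5, -0.5, -0.5]
finger_gap: 0.0616
grip_force: 0.0
cm [-0.35 -0.56 -0.21] deg [ 0.  -0.1 -0.1]
t 10.75 stage mm [-179.5  294.4  117.9] F stage [ 0.69 -0.74  0.52] gap 61.2 grip 0.0
side post px [338.03273496 263.13157716] [(0.91, array([338.496, 262.   ])), (0.79, array([311.296, 323.6  ])), (0.7, array([373.696, 276.2  ]))]
top post px [230.71172305 240.19125818] [(0.66, array([212.288, 270.   ])), (0.64, array([230.912, 239.8  ]))]
```

View pics/post.png

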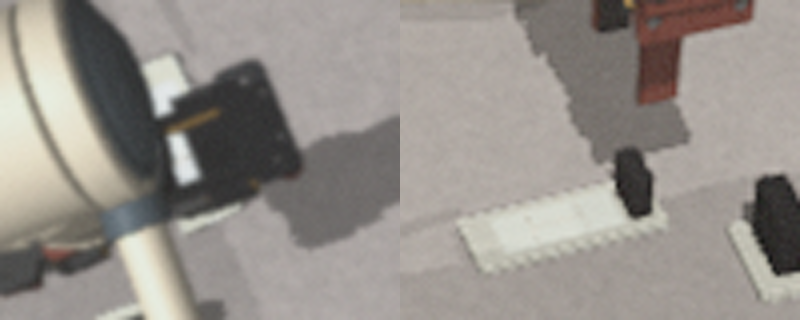

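The post sits at side (338,262) and my projection agrees to within about 1 px. Descend and grip across its 30 mm width.

```bash
python3 -m creep '[{"x":0,"y":0,"z":2,"ax":0,"ay":0,"az":0,"grip":0.4},{"x":0,"y":0,"z":6,"ax":0,"ay":0,"az":0,"grip":0.4},{"x":0,"y":0,"z":8.8,"ax":0,"ay":0,"az":0,"grip":0.4},{"x":0,"y":0,"z":9.8,"ax":0,"ay":0,"az":0,"grip":0.4},{"x":0,"y":0,"z":10.2,"ax":0,"ay":0,"az":0,"grip":0.3},{"x":0,"y":0,"z":10.2,"ax":0,"ay":0,"az":0,"grip":-0.1},{"x":0,"y":0,"z":10.2,"ax":0,"ay":0,"az":0,"grip":-0.6},{"x":0,"y":0,"z":10.2,"ax":0,"ay":0,"az":0,"grip":-1}]'
python3 -c "
from h import *
st();o=bot.get_obs();print(o['eef_pos'],o['ee_rot'])"
```

```text
time: 11.85
eef_pos: [0.4204, 0.2104, 0.0154]
ee_rot: [-0.0, 0.976, 0.216, 0.001]
ft_force: [-1.9, 1.1, 4.1]
finger_gap: 0.0309
grip_force: 30.3
t 11.85 stage mm [-179.   294.3   15.4] F stage [-1.75  1.39  4.06] gap 30.9 grip 30.3
[0.42043185 0.2103655  0.01541759] [-3.40968009e-04  9.76491864e-01  2.15552446e-01  8.16013999e-04]
```

```bash
python3 -m creep '[{"x":0,"y":0,"z":-0.3,"ax":0,"ay":0,"az":0,"grip":-1},{"x":0,"y":0,"z":-1,"ax":0,"ay":0,"az":0,"grip":-1},{"x":0,"y":0,"z":-3,"ax":0,"ay":0,"az":0,"grip":-1},{"x":0,"y":0,"z":-6,"ax":0,"ay":0,"az":0,"grip":-1},{"x":0,"y":0,"z":-9,"ax":0,"ay":0,"az":0,"grip":-1},{"x":0,"y":0,"z":-10.5,"ax":0,"ay":0,"az":0,"grip":-1},{"x":0,"y":0,"z":-10.5,"ax":0,"ay":0,"az":0,"grip":-1},{"x":0,"y":0,"z":-10.5,"ax":0,"ay":0,"az":0,"grip":-1}]'
python3 -c "
from h import *
delta([*S(-.151,0),.12],-82.3);st()"
```

```text
time: 12.85
eef_pos: [0.4194, 0.2097, 0.1181]
ee_rot: [0.0, 0.977, 0.215, -0.001]
ft_force: [0.3, 0.3, -1.2]
finger_gap: 0.0311
grip_force: 30.0
cm [-5.89 28.93 -0.18] deg [ 0.   0.1 17.2]
t 12.85 stage mm [-180.2  293.8  118.1] F stage [ 0.38  0.22 -1.22] gap 31.1 grip 30.0
```

```bash
python3 -m creep '[{"x":-0.6,"y":3,"z":-0.1,"ax":0,"ay":0,"az":2,"grip":-1},{"x":-1.5,"y":7.5,"z":-0.2,"ax":0,"ay":0,"az":5,"grip":-1},{"x":-2.6,"y":12.5,"z":-0.2,"ax":0,"ay":0,"az":8,"grip":-1},{"x":-3.6,"y":17.5,"z":-0.2,"ax":0,"ay":0,"az":11,"grip":-1},{"x":-4.6,"y":22.5,"z":-0.2,"ax":0,"ay":0,"az":14,"grip":-1},{"x":-5.4,"y":26.5,"z":-0.2,"ax":0,"ay":0,"az":16,"grip":-1},{"x":-5.9,"y":28.9,"z":-0.2,"ax":0,"ay":0,"az":17.2,"grip":-1},{"x":-5.9,"y":28.9,"z":-0.2,"ax":0,"ay":0,"az":17.2,"grip":-1}]'
python3 - <<'E'
from h import *
st();C=cams()
t=[cv2.resize(C[c]["frame"][y:y+100,x:x+100,::-1],None,fx=4,fy=4,interpolation=2) for c,x,y in(("top",285,110),("side",250,130))]
cv2.imwrite("pics/over.png",np.hstack(t))
delta([*S(-.151,0),.077],-82.3)
for c in C: print(c,[(s,q,onz(C[c],q,.105)) for s,q in pts(c,"carrier_nose")[:1]],proj(C[c],[*S(-.05,0),.105]))
E
```

```text
time: 13.85
eef_pos: [0.4873, -0.0783, 0.1197]
ee_rot: [-0.0, 0.998, 0.066, -0.002]
ft_force: [-0.2, 0.2, -1.2]
finger_gap: 0.0309
grip_force: 30.0
t 13.85 stage mm [-151.4   -0.7  119.7] F stage [-0.13  0.26 -1.21] gap 30.9 grip 30.0
cm [0.02 0.11 4.33] deg [-0.1  0.1 -0. ]
side [(0.87, array([425.28, 273.48]), array([0.2270984 , 0.31332353, 0.105     ]))] [284.70673275 170.84433651]
top [(0.87, array([192.384, 217.8  ]), array([0.46593418, 0.29404679, 0.105     ]))] [335.90792114 172.69372877]
```

View pics/over.png

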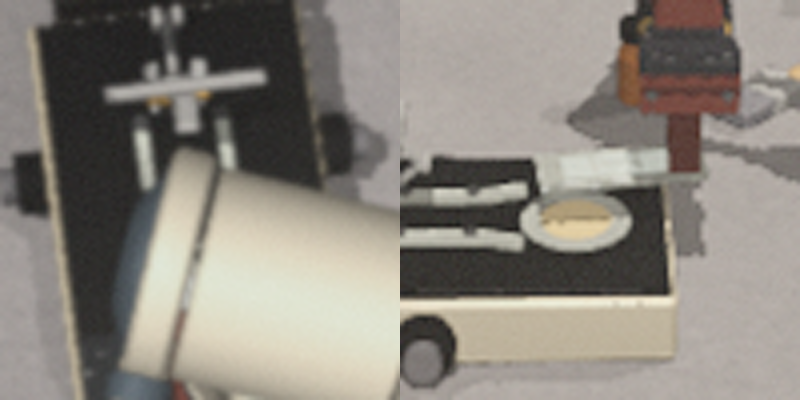

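The carrier is held level, with its nose at about side (286,174), in line with the rails. Lower to the bare plate.

```bash
python3 -m creep '[{"x":0,"y":0.1,"z":1.5,"ax":0,"ay":0,"az":0,"grip":-1},{"x":0,"y":0.1,"z":3,"ax":0,"ay":0,"az":0,"grip":-1},{"x":0,"y":0.1,"z":3.8,"ax":0,"ay":0,"az":0,"grip":-1},{"x":0,"y":0.1,"z":4.1,"ax":0,"ay":0,"az":0,"grip":-1},{"x":0,"y":0.1,"z":4.2,"ax":0,"ay":0,"az":0,"grip":-1},{"x":0,"y":0.1,"z":4.3,"ax":0,"ay":0,"az":0,"grip":-1},{"x":0,"y":0.1,"z":4.3,"ax":0,"ay":0,"az":0,"grip":-1},{"x":0,"y":0.1,"z":4.3,"ax":0,"ay":0,"az":0,"grip":-1}]'
python3 -c "
from h import *
st()"
```

```text
time: 15.05
eef_pos: [0.4883, -0.0781, 0.0788]
ee_rot: [0.0, 0.998, 0.067, 0.0]
ft_force: [0.4, -0.2, -1.6]
finger_gap: 0.0306
grip_force: 30.0
t 15.05 stage mm [-150.5   -0.6   78.8] F stage [ 0.33 -0.28 -1.6 ] gap 30.6 grip 30.0
```

```bash
python3 -m creep '[{"x":0,"y":0,"z":0.05,"ax":0,"ay":0,"az":0,"grip":-1},{"x":0,"y":0,"z":0.1,"ax":0,"ay":0,"az":0,"grip":-1},{"x":0,"y":0,"z":0.15,"ax":0,"ay":0,"az":0,"grip":-1},{"x":0,"y":0,"z":0.2,"ax":0,"ay":0,"az":0,"grip":-1},{"x":0,"y":0,"z":0.2,"ax":0,"ay":0,"az":0,"grip":-1},{"x":0,"y":0,"z":0.2,"ax":0,"ay":0,"az":0,"grip":-1},{"x":0,"y":0,"z":0.2,"ax":0,"ay":0,"az":0,"grip":-1},{"x":0,"y":0,"z":0.2,"ax":0,"ay":0,"az":0,"grip":-1}]'
python3 -c "
from h import *
st()"
python3 -m creep '[{"x":0,"y":0,"z":0.05,"ax":0,"ay":0,"az":0,"grip":-1},{"x":0,"y":0,"z":0.1,"ax":0,"ay":0,"az":0,"grip":-1},{"x":0,"y":0,"z":0.1,"ax":0,"ay":0,"az":0,"grip":-1},{"x":0,"y":0,"z":0.1,"ax":0,"ay":0,"az":0,"grip":-1},{"x":0,"y":0,"z":0.1,"ax":0,"ay":0,"az":0,"grip":-1},{"x":0,"y":0,"z":0.1,"ax":0,"ay":0,"az":0,"grip":-1},{"x":0,"y":0,"z":0.1,"ax":0,"ay":0,"az":0,"grip":-1},{"x":0,"y":0,"z":0.1,"ax":0,"ay":0,"az":0,"grip":-1}]'
python3 -c "
from h import *
st()"
```

```text
time: 16.05
eef_pos: [0.4882, -0.078, 0.0765]
ee_rot: [0.0, 0.998, 0.067, 0.0]
ft_force: [-0.1, 0.8, -1.4]
finger_gap: 0.0307
grip_force: 30.0
t 16.05 stage mm [-150.6   -0.6   76.5] F stage [-0.03  0.8  -1.36] gap 30.7 grip 30.0
time: 17.05
eef_pos: [0.4882, -0.078, 0.0755]
ee_rot: [0.0, 0.998, 0.067, 0.0]
ft_force: [-1.0, 0.1, 0.7]
finger_gap: 0.0308
grip_force: 30.0
t 17.05 stage mm [-150.6   -0.5   75.5] F stage [-0.98  0.27  0.69] gap 30.8 grip 30.0
```

```bash
python3 -m creep '[{"x":0.4,"y":0,"z":0,"ax":0,"ay":0,"az":0,"grip":-1},{"x":1.0,"y":0,"z":0,"ax":0,"ay":0,"az":0,"grip":-1},{"x":1.7,"y":0,"z":0,"ax":0,"ay":0,"az":0,"grip":-1},{"x":2.4,"y":0,"z":0,"ax":0,"ay":0,"az":0,"grip":-1},{"x":3.1,"y":0,"z":0,"ax":0,"ay":0,"az":0,"grip":-1},{"x":3.8,"y":0,"z":0,"ax":0,"ay":0,"az":0,"grip":-1},{"x":4.4,"y":0,"z":0,"ax":0,"ay":0,"az":0,"grip":-1},{"x":4.5,"y":0,"z":0,"ax":0,"ay":0,"az":0,"grip":-1}]'
python3 -c "
from h import *
st()
print(bot.get_obs()['wrist_torque'])"
```

```text
time: 18.05
eef_pos: [0.5336, -0.0718, 0.0756]
ee_rot: [-0.0, 0.998, 0.067, 0.001]
ft_force: [-0.1, -0.5, 0.1]
finger_gap: 0.0006
grip_force: 0.0
t 18.05 stage mm [-104.7   -0.4   75.6] F stage [-0.16 -0.51  0.08] gap 0.6 grip 0.0
[-0.00228234  0.178123   -0.0205823 ]
```

The post has slipped out of the fingers, so I'll look.

```bash
python3 - <<'E'
from h import *
C=cams()
t=[cv2.resize(C[c]["frame"][y:y+100,x:x+100,::-1],None,fx=4,fy=4,interpolation=2) for c,x,y in(("top",285,110),("side",230,130))]
cv2.imwrite("pics/slip.png",np.hstack(t))
for n in("carrier","carrier_nose","carrier_post"):
  for c in C: print(n,c,[(s,q.round(1)) for s,q in pts(c,n)])
E
```

```text
carrier side [(0.94, array([396.5, 278.1])), (0.89, array([296.5, 187.3])), (0.61, array([312.6, 317.4])), (0.43, array([274.1, 187.3])), (0.26, array([278.7, 187. ]))]
carrier top [(0.77, array([179.8, 222.9])), (0.71, array([223.5, 292.6])), (0.66, array([334.3, 186.8]))]
carrier_nose side [(0.83, array([311.5, 303.9])), (0.61, array([426.9, 276.1])), (0.6, array([280., 186.])), (0.23, array([343.5, 154.8]))]
carrier_nose top [(0.77, array([190.2, 221.8]))]
carrier_post side [(0.84, array([312. , 324.7])), (0.57, array([375.3, 274.7]))]
carrier_post top [(0.67, array([344.7, 206.1])), (0.6, array([214.5, 272.1])), (0.55, array([160.6, 223.1]))]
```

View pics/slip.png

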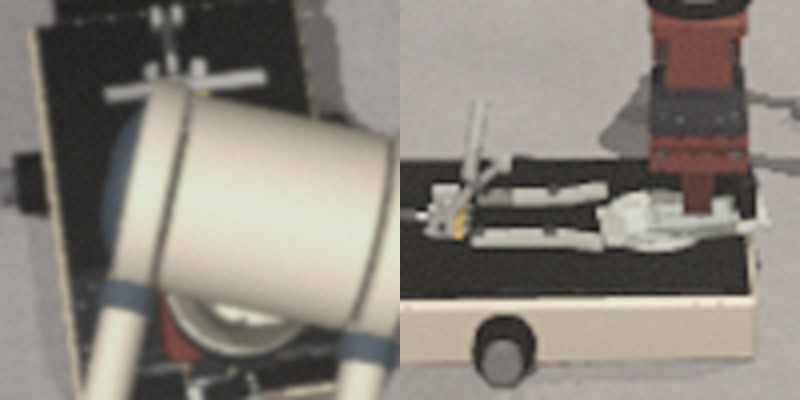

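```bash
python3 -m creep '[{"x":0,"y":0,"z":0,"ax":0,"ay":0,"az":0,"grip":-0.9},{"x":0,"y":0,"z":-3,"ax":0,"ay":0,"az":0,"grip":-0.5},{"x":0,"y":0,"z":-7,"ax":0,"ay":0,"az":0,"grip":0},{"x":-2,"y":-4,"z":-9,"ax":0,"ay":0,"az":0,"grip":0},{"x":-4,"y":-9,"z":-9,"ax":0,"ay":0,"az":0,"grip":0},{"x":-6,"y":-14,"z":-9,"ax":0,"ay":0,"az":0,"grip":0},{"x":-8,"y":-19,"z":-9,"ax":0,"ay":0,"az":0,"grip":0},{"x":-8,"y":-22,"z":-9,"ax":0,"ay":0,"az":0,"grip":0}]'
python3 - <<'E'
from h import *
st();C=cams()
t=[cv2.resize(C[c]["frame"][y:y+110,x:x+100,::-1],None,fx=4,fy=4,interpolation=2) for c,x,y in(("top",285,115),("side",230,130))]
cv2.imwrite("pics/slip2.png",np.hstack(t))
Z=dict(carrier=.06,carrier_nose=.06,carrier_post=.084,channel_mouth=.06,stop=.06)
for n in Z:
  for c in C:
    for s,q in pts(c,n):
      w=onz(C[c],q,Z[n])[:2]-O
      if abs(w).max()<.25: print(n,c,s,q.round(1),(np.array([w@ex,w@ey])*1e3).round(1))
E
```

```text
time: 19.45
eef_pos: [0.4228, 0.1371, 0.1661]
ee_rot: [-0.0, 0.998, 0.068, 0.001]
ft_force: [-0.1, -0.5, 0.2]
finger_gap: 0.0439
grip_force: 0.0
t 19.45 stage mm [-186.5  221.4  166.1] F stage [-0.19 -0.46  0.22] gap 43.9 grip 0.0
carrier side 0.62 [240.1 182.7] [80.3 -8.6]
carrier side 0.59 [300. 186.] [-93.5  10.1]
carrier top 0.67 [333.5 192.3] [-92.5   9. ]
carrier_nose side 0.85 [279.9 187.3] [-35.6  16.8]
carrier_nose top 0.68 [329.4 173. ] [-39.1  13.4]
carrier_post side 0.57 [319.1 177.3] [-148.4    1.4]
carrier_post top 0.94 [344.  206.3] [-135.9  -11.6]
channel_mouth side 0.83 [269.8 184.6] [-6.2  2.1]
channel_mouth top 0.77 [335.2 163.2] [-14.1  -5.4]
channel_mouth top 0.52 [329.1 171.3] [-34.4  13.7]
channel_mouth top 0.43 [331.9 130. ] [78.9 -8.1]
stop side 0.55 [267.5 203.6] [-4.9 98. ]
stop side 0.46 [248.1 185.8] [55.7  8.2]
stop top 0.48 [327.9 139.3] [54.1  6. ]
```

View pics/slip2.png

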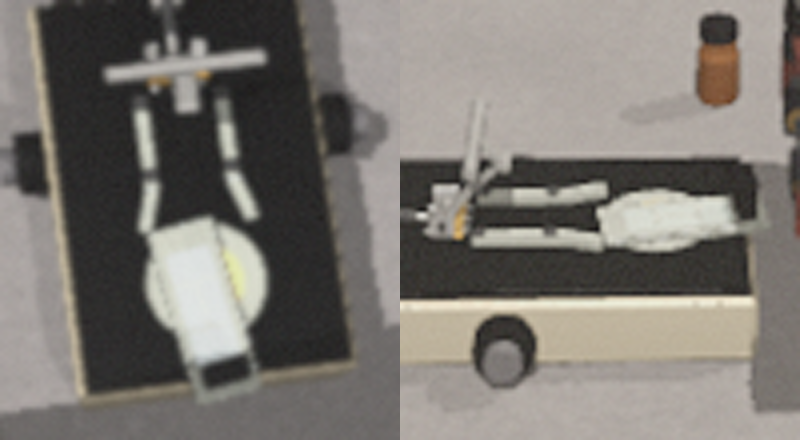

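The carrier lies turned by about 15° on the plate. Its left nose corner, at crop (150,236), rests against the end of the left rail, and its post is at (224,372). It is still flat and undamaged. I'll measure it and regrasp.

```bash
python3 - <<'E'
from h import *
np.set_printoptions(precision=1,suppress=True)
r=bot.camera("top")
def f(X,Y,z):
    w=onz(r,(285+X/4-.37,115+Y/4-.37),z)[:2]-O;return np.array([w@ex,w@ey])*1e3
print("rails L",f(138,105,.068),f(148,168,.068),"R",f(223,100,.068),f(233,172,.068),"flare ends",f(147,230,.068),f(252,215,.068))
k=[f(*p,.066) for p in((150,238),(213,215),(257,385),(195,402))]
a=lambda v:np.degrees(np.arctan2(v[1],v[0]))
print(k,[np.linalg.norm(k[i]-k[i-1]) for i in range(4)],"yaw",a(k[0]-k[3]),a(k[1]-k[2]),a(k[0]-k[1])-90,"c",sum(k)/4)
print("post top",f(225,372,.098))
for d in bot.regions_of("top","carrier"):
    m=d["pixels"].astype(np.uint8);b=np.array(d["bbox"])*[640,400,640,400]
    if b[0]>285 and b[2]<400:
        c=max(cv2.findContours(m,0,1)[0],key=cv2.contourArea)[:,0].astype(float)
        w=np.array([(lambda w:[w@ex*1e3,w@ey*1e3])(onz(r,q,.066)[:2]-O) for q in c],np.float32);print(d["score"],cv2.minAreaRect(w))
E
```

```text
rails L [50.  30.6] [ 6.  29.1] R [ 46.9 -26.7] [ -3.3 -27.1] flare ends [-36.   34.9] [-34.  -35.9]
[array([-41.2,  33.5]), array([-30.5, -10.2]), array([-147.3,  -24.6]), array([-153.7,   17.3])] [np.float64(113.59753448642276), np.float64(44.97933613939455), np.float64(117.66474508123262), np.float64(42.40074029864503)] yaw 8.156048073976537 7.004249997675061 13.75777529777092 c [-93.2   4. ]
post top [-140.    -1.8]
0.82 ((-94.08114624023438, 5.1963043212890625), (121.96905517578125, 46.92910385131836), 9.829690933227539)
```

```bash
python3 -c "
from h import *
delta([*S(-.1392,-.0022),.13],-73.8)"
```

```text
cm [ 4.65 22.13  3.55] deg [ 0.   0.  -8.6]
```

```bash
python3 -m creep '[{"x":0.6,"y":3,"z":0.4,"ax":0,"ay":0,"az":-1.5,"grip":0.3},{"x":1.5,"y":7.5,"z":1.2,"ax":0,"ay":0,"az":-3,"grip":0.3},{"x":2.6,"y":12.5,"z":2,"ax":0,"ay":0,"az":-5,"grip":0.3},{"x":3.6,"y":17,"z":2.8,"ax":0,"ay":0,"az":-7,"grip":0.3},{"x":4.3,"y":20.5,"z":3.5,"ax":0,"ay":0,"az":-8.6,"grip":0.3},{"x":4.65,"y":22.1,"z":3.5,"ax":0,"ay":0,"az":-8.6,"grip":0.3},{"x":4.65,"y":22.1,"z":3.5,"ax":0,"ay":0,"az":-8.6,"grip":0.3},{"x":4.65,"y":22.1,"z":3.5,"ax":0,"ay":0,"az":-8.6,"grip":0.3}]'
python3 -c "
from h import *
st();delta([*S(-.1392,-.0022),.077],-73.8)"
```

```text
time: 21.15
eef_pos: [0.4997, -0.0765, 0.131]
ee_rot: [-0.0, 0.99, 0.142, 0.0]
ft_force: [0.3, 1.2, -0.3]
finger_gap: 0.0573
grip_force: 0.0
t 21.15 stage mm [-138.9   -0.5  131. ] F stage [ 0.41  1.15 -0.3 ] gap 57.3 grip 0.0
cm [-0.06  0.16  5.4 ] deg [-0.  -0.   0.1]
```

```bash
python3 -m creep '[{"x":-0.05,"y":0.15,"z":2,"ax":0,"ay":0,"az":0,"grip":0.3},{"x":-0.05,"y":0.15,"z":4,"ax":0,"ay":0,"az":0,"grip":0.3},{"x":-0.05,"y":0.15,"z":5,"ax":0,"ay":0,"az":0,"grip":0.3},{"x":-0.05,"y":0.15,"z":5.4,"ax":0,"ay":0,"az":0,"grip":0.1},{"x":-0.05,"y":0.15,"z":5.4,"ax":0,"ay":0,"az":0,"grip":-0.1},{"x":-0.05,"y":0.15,"z":5.4,"ax":0,"ay":0,"az":0,"grip":-0.4},{"x":-0.05,"y":0.15,"z":5.4,"ax":0,"ay":0,"az":0,"grip":-1},{"x":-0.05,"y":0.15,"z":5.4,"ax":0,"ay":0,"az":0,"grip":-1}]'
python3 -c "
from h import *
st();print(bot.get_obs()['wrist_torque'])"
```

```text
time: 22.15
eef_pos: [0.5, -0.0792, 0.0773]
ee_rot: [0.0, 0.99, 0.142, 0.001]
ft_force: [-0.6, -0.1, 2.4]
finger_gap: 0.03
grip_force: 30.0
t 22.15 stage mm [-139.    -3.3   77.3] F stage [-0.63  0.01  2.38] gap 30.0 grip 30.0
[ 0.05831671  0.15962828 -0.00519372]
```

```bash
python3 -c "
from h import *
delta([*S(-.157,.001),.081],-82.1)"
```

```text
cm [-1.72 -0.69 -0.37] deg [ 0.  -0.1  8.4]
```

```bash
python3 -m creep '[{"x":0,"y":0,"z":-0.3,"ax":0,"ay":0,"az":0,"grip":-1},{"x":-0.4,"y":-0.1,"z":-0.37,"ax":0,"ay":0,"az":0,"grip":-1},{"x":-1,"y":-0.4,"z":-0.37,"ax":0,"ay":0,"az":2,"grip":-1},{"x":-1.72,"y":-0.7,"z":-0.37,"ax":0,"ay":0,"az":5,"grip":-1},{"x":-1.72,"y":-0.7,"z":-0.37,"ax":0,"ay":0,"az":8.4,"grip":-1},{"x":-1.72,"y":-0.7,"z":-0.37,"ax":0,"ay":0,"az":8.4,"grip":-1},{"x":-1.72,"y":-0.7,"z":-0.37,"ax":0,"ay":0,"az":8.4,"grip":-1},{"x":-1.72,"y":-0.7,"z":-0.37,"ax":0,"ay":0,"az":8.4,"grip":-1}]'
python3 - <<'E'
from h import *
np.set_printoptions(precision=1,suppress=True)
st();r=bot.camera("side")
def s(q,z):
    w=onz(r,q,z)[:2]-O;return np.array([w@ex,w@ey])*1e3
for _ in range(3):
  print("nose",[(c,s(q,.064)) for c,q in pts("side","carrier_nose") if q[1]<230])
for d in bot.regions_of("side","carrier"):
    b=np.array(d["bbox"])*[640,400,640,400]
    if b[3]<230:
        m=d["pixels"].astype(np.uint8)
        # near (lower) edge of the plate: lowest pixel per column
        xs=np.where(m.any(0))[0];e=np.array([s((x,np.where(m[:,x])[0].max()+.5),.064) for x in xs])
        print(d["score"],b.round());print(e[::6])
g=cv2.cvtColor(r["frame"],cv2.COLOR_RGB2GRAY);print(proj(r,[*S(-.052,.022),.07]),proj(r,[*S(-.052,-.022),.07]))
E
```

```text
time: 23.15
eef_pos: [0.4811, -0.0771, 0.0802]
ee_rot: [-0.0, 0.998, 0.069, -0.0]
ft_force: [-0.0, 0.4, -1.0]
finger_gap: 0.03
grip_force: 30.0
t 23.15 stage mm [-157.5    1.3   80.2] F stage [ 0.   0.4 -1. ] gap 30.0 grip 30.0
nose [(0.59, array([-53.2,   2.2]))]
nose [(0.59, array([-53.2,   2.2]))]
nose [(0.59, array([-53.2,   2.2]))]
0.66 [290. 179. 331. 188.]
[[ -56.1   13.4]
 [ -73.4   24.1]
 [ -90.5   24.2]
 [-107.6   29.5]
 [-124.8   24.3]
 [-142.1   19.2]
 [-159.1   24.5]]
[285.5 185.4] [285.8 177.2]
```

The nose is at stage (-53, 2) mm and the long edge runs parallel to the rails, so alignment is good. Lower and slide.

```bash
python3 -m creep '[{"x":0,"y":0,"z":0.15,"ax":0,"ay":0,"az":0,"grip":-1},{"x":0,"y":0,"z":0.25,"ax":0,"ay":0,"az":0,"grip":-1},{"x":0,"y":0,"z":0.27,"ax":0,"ay":0,"az":0,"grip":-1},{"x":0.4,"y":0,"z":0.27,"ax":0,"ay":0,"az":0,"grip":-1},{"x":0.9,"y":0,"z":0.27,"ax":0,"ay":0,"az":0,"grip":-1},{"x":1.4,"y":0,"z":0.27,"ax":0,"ay":0,"az":0,"grip":-1},{"x":1.9,"y":0,"z":0.27,"ax":0,"ay":0,"az":0,"grip":-1},{"x":2.2,"y":0,"z":0.27,"ax":0,"ay":0,"az":0,"grip":-1}]'
python3 -c "
from h import *
st();print(bot.get_obs()['wrist_torque'])"
```

```text
time: 24.4
eef_pos: [0.5033, -0.0741, 0.0775]
ee_rot: [-0.0, 0.998, 0.069, -0.0]
ft_force: [-0.7, -0.1, -1.3]
finger_gap: 0.0298
grip_force: 30.0
t 24.4 stage mm [-135.     1.3   77.5] F stage [-0.68 -0.01 -1.29] gap 29.8 grip 30.0
[-0.01706396  0.20679918  0.0529664 ]
```

```bash
python3 -m creep '[{"x":0.3,"y":0,"z":0.02,"ax":0,"ay":0,"az":0,"grip":-1},{"x":0.6,"y":0,"z":0.02,"ax":0,"ay":0,"az":0,"grip":-1},{"x":0.9,"y":0,"z":0.02,"ax":0,"ay":0,"az":0,"grip":-1},{"x":1.2,"y":0,"z":0.02,"ax":0,"ay":0,"az":0,"grip":-1},{"x":1.5,"y":0,"z":0.02,"ax":0,"ay":0,"az":0,"grip":-1},{"x":1.8,"y":0,"z":0.02,"ax":0,"ay":0,"az":0,"grip":-1},{"x":2.1,"y":0,"z":0.02,"ax":0,"ay":0,"az":0,"grip":-1},{"x":2.3,"y":0,"z":0.02,"ax":0,"ay":0,"az":0,"grip":-1}]'
python3 -c "
from h import *
st();print(bot.get_obs()['wrist_torque'])"
```

```text
time: 25.4
eef_pos: [0.5259, -0.071, 0.0773]
ee_rot: [-0.0, 0.998, 0.069, -0.0]
ft_force: [-0.1, -0.5, -0.8]
finger_gap: 0.0296
grip_force: 30.0
t 25.4 stage mm [-112.2    1.4   77.3] F stage [-0.19 -0.48 -0.76] gap 29.6 grip 30.0
[-0.07537347  0.20398253  0.0016064 ]
```

```bash
python3 -m creep '[{"x":0.2,"y":0,"z":0.02,"ax":0,"ay":0,"az":0,"grip":-1},{"x":0.5,"y":0,"z":0.02,"ax":0,"ay":0,"az":0,"grip":-1},{"x":0.8,"y":0,"z":0.02,"ax":0,"ay":0,"az":0,"grip":-1},{"x":1.1,"y":0,"z":0.02,"ax":0,"ay":0,"az":0,"grip":-1},{"x":1.4,"y":0,"z":0.02,"ax":0,"ay":0,"az":0,"grip":-1},{"x":1.7,"y":0,"z":0.02,"ax":0,"ay":0,"az":0,"grip":-1},{"x":2,"y":0,"z":0.02,"ax":0,"ay":0,"az":0,"grip":-1},{"x":2.2,"y":0,"z":0.02,"ax":0,"ay":0,"az":0,"grip":-1}]'
python3 -c "
from h import *
st();print(bot.get_obs()['wrist_torque'])"
```

```text
time: 26.4
eef_pos: [0.5477, -0.068, 0.0773]
ee_rot: [0.0, 0.998, 0.069, -0.0]
ft_force: [-3.4, 0.4, 2.7]
finger_gap: 0.0298
grip_force: 30.0
t 26.4 stage mm [-90.3   1.4  77.3] F stage [-3.3   0.81  2.69] gap 29.8 grip 30.0
[-0.12872131  0.53198663  0.09027772]
```

```bash
python3 -m creep '[{"x":0.05,"y":0,"z":-0.02,"ax":0,"ay":0,"az":0,"grip":-1},{"x":0.1,"y":0,"z":-0.03,"ax":0,"ay":0,"az":0,"grip":-1},{"x":0.15,"y":0,"z":-0.03,"ax":0,"ay":0,"az":0,"grip":-1},{"x":0.2,"y":0,"z":-0.03,"ax":0,"ay":0,"az":0,"grip":-1},{"x":0.25,"y":0,"z":-0.03,"ax":0,"ay":0,"az":0,"grip":-1},{"x":0.3,"y":0,"z":-0.03,"ax":0,"ay":0,"az":0,"grip":-1},{"x":0.3,"y":0,"z":-0.03,"ax":0,"ay":0,"az":0,"grip":-1},{"x":0.3,"y":0,"z":-0.03,"ax":0,"ay":0,"az":0,"grip":-1}]'
python3 -c "
from h import *
st();print(bot.get_obs()['wrist_torque'])"
```

```text
time: 27.4
eef_pos: [0.5506, -0.0675, 0.0773]
ee_rot: [-0.0, 0.998, 0.069, 0.0]
ft_force: [-0.1, 0.4, -1.5]
finger_gap: 0.03
grip_force: 30.0
t 27.4 stage mm [-87.3   1.5  77.3] F stage [-0.05  0.37 -1.51] gap 30.0 grip 30.0
[0.02465065 0.12753657 0.0140634 ]
```

```bash
cat > chk.py <<'E'
import sys
from h import *
st();f=bot.get_obs()["ft_force"];sys.exit(0 if f[:2]@ex>-2.2 else 1)
E
python3 -m creep '[{"x":0.1,"y":0,"z":0,"ax":0,"ay":0,"az":0,"grip":-1},{"x":0.2,"y":0,"z":0,"ax":0,"ay":0,"az":0,"grip":-1},{"x":0.3,"y":0,"z":0,"ax":0,"ay":0,"az":0,"grip":-1},{"x":0.4,"y":0,"z":0,"ax":0,"ay":0,"az":0,"grip":-1},{"x":0.5,"y":0,"z":0,"ax":0,"ay":0,"az":0,"grip":-1},{"x":0.6,"y":0,"z":0,"ax":0,"ay":0,"az":0,"grip":-1},{"x":0.7,"y":0,"z":0,"ax":0,"ay":0,"az":0,"grip":-1},{"x":0.7,"y":0,"z":0,"ax":0,"ay":0,"az":0,"grip":-1}]' >/dev/null && python3 chk.py &&
python3 -m creep '[{"x":0.03,"y":0,"z":0,"ax":0,"ay":0,"az":0,"grip":-1},{"x":0.06,"y":0,"z":0,"ax":0,"ay":0,"az":0,"grip":-1},{"x":0.09,"y":0,"z":0,"ax":0,"ay":0,"az":0,"grip":-1},{"x":0.12,"y":0,"z":0,"ax":0,"ay":0,"az":0,"grip":-1},{"x":0.12,"y":0,"z":0,"ax":0,"ay":0,"az":0,"grip":-1},{"x":0.12,"y":0,"z":0,"ax":0,"ay":0,"az":0,"grip":-1},{"x":0.12,"y":0,"z":0,"ax":0,"ay":0,"az":0,"grip":-1},{"x":0.12,"y":0,"z":0,"ax":0,"ay":0,"az":0,"grip":-1}]' >/dev/null && python3 chk.py &&
python3 -m creep '[{"x":0.03,"y":0,"z":0,"ax":0,"ay":0,"az":0,"grip":-1},{"x":0.06,"y":0,"z":0,"ax":0,"ay":0,"az":0,"grip":-1},{"x":0.09,"y":0,"z":0,"ax":0,"ay":0,"az":0,"grip":-1},{"x":0.12,"y":0,"z":0,"ax":0,"ay":0,"az":0,"grip":-1},{"x":0.12,"y":0,"z":0,"ax":0,"ay":0,"az":0,"grip":-1},{"x":0.12,"y":0,"z":0,"ax":0,"ay":0,"az":0,"grip":-1},{"x":0.12,"y":0,"z":0,"ax":0,"ay":0,"az":0,"grip":-1},{"x":0.12,"y":0,"z":0,"ax":0,"ay":0,"az":0,"grip":-1}]' >/dev/null && python3 chk.py
```

```text
t 28.4 stage mm [-80.2   1.5  77.4] F stage [ 0.92 -0.12 -0.28] gap 29.6 grip 30.0
t 29.4 stage mm [-79.2   1.5  77.4] F stage [ 0.77 -0.29 -1.9 ] gap 30.0 grip 30.0
t 30.4 stage mm [-78.    1.5  77.4] F stage [-0.05 -0.16 -1.9 ] gap 29.8 grip 30.0
```

```bash
python3 -m creep '[{"x":0.03,"y":0,"z":0,"ax":0,"ay":0,"az":0,"grip":-1},{"x":0.06,"y":0,"z":0,"ax":0,"ay":0,"az":0,"grip":-1},{"x":0.09,"y":0,"z":0,"ax":0,"ay":0,"az":0,"grip":-1},{"x":0.12,"y":0,"z":0,"ax":0,"ay":0,"az":0,"grip":-1},{"x":0.12,"y":0,"z":0,"ax":0,"ay":0,"az":0,"grip":-1},{"x":0.12,"y":0,"z":0,"ax":0,"ay":0,"az":0,"grip":-1},{"x":0.12,"y":0,"z":0,"ax":0,"ay":0,"az":0,"grip":-1},{"x":0.12,"y":0,"z":0,"ax":0,"ay":0,"az":0,"grip":-1}]' >/dev/null && python3 chk.py &&
python3 -m creep '[{"x":0.03,"y":0,"z":0,"ax":0,"ay":0,"az":0,"grip":-1},{"x":0.06,"y":0,"z":0,"ax":0,"ay":0,"az":0,"grip":-1},{"x":0.09,"y":0,"z":0,"ax":0,"ay":0,"az":0,"grip":-1},{"x":0.12,"y":0,"z":0,"ax":0,"ay":0,"az":0,"grip":-1},{"x":0.12,"y":0,"z":0,"ax":0,"ay":0,"az":0,"grip":-1},{"x":0.12,"y":0,"z":0,"ax":0,"ay":0,"az":0,"grip":-1},{"x":0.12,"y":0,"z":0,"ax":0,"ay":0,"az":0,"grip":-1},{"x":0.12,"y":0,"z":0,"ax":0,"ay":0,"az":0,"grip":-1}]' >/dev/null && python3 chk.py &&
python3 -m creep '[{"x":0.03,"y":0,"z":0,"ax":0,"ay":0,"az":0,"grip":-1},{"x":0.06,"y":0,"z":0,"ax":0,"ay":0,"az":0,"grip":-1},{"x":0.09,"y":0,"z":0,"ax":0,"ay":0,"az":0,"grip":-1},{"x":0.12,"y":0,"z":0,"ax":0,"ay":0,"az":0,"grip":-1},{"x":0.12,"y":0,"z":0,"ax":0,"ay":0,"az":0,"grip":-1},{"x":0.12,"y":0,"z":0,"ax":0,"ay":0,"az":0,"grip":-1},{"x":0.12,"y":0,"z":0,"ax":0,"ay":0,"az":0,"grip":-1},{"x":0.12,"y":0,"z":0,"ax":0,"ay":0,"az":0,"grip":-1}]' >/dev/null && python3 chk.py &&
python3 -m creep '[{"x":0.03,"y":0,"z":0,"ax":0,"ay":0,"az":0,"grip":-1},{"x":0.06,"y":0,"z":0,"ax":0,"ay":0,"az":0,"grip":-1},{"x":0.09,"y":0,"z":0,"ax":0,"ay":0,"az":0,"grip":-1},{"x":0.12,"y":0,"z":0,"ax":0,"ay":0,"az":0,"grip":-1},{"x":0.12,"y":0,"z":0,"ax":0,"ay":0,"az":0,"grip":-1},{"x":0.12,"y":0,"z":0,"ax":0,"ay":0,"az":0,"grip":-1},{"x":0.12,"y":0,"z":0,"ax":0,"ay":0,"az":0,"grip":-1},{"x":0.12,"y":0,"z":0,"ax":0,"ay":0,"az":0,"grip":-1}]' >/dev/null && python3 chk.py &&
python3 -m creep '[{"x":0.03,"y":0,"z":0,"ax":0,"ay":0,"az":0,"grip":-1},{"x":0.06,"y":0,"z":0,"ax":0,"ay":0,"az":0,"grip":-1},{"x":0.09,"y":0,"z":0,"ax":0,"ay":0,"az":0,"grip":-1},{"x":0.12,"y":0,"z":0,"ax":0,"ay":0,"az":0,"grip":-1},{"x":0.12,"y":0,"z":0,"ax":0,"ay":0,"az":0,"grip":-1},{"x":0.12,"y":0,"z":0,"ax":0,"ay":0,"az":0,"grip":-1},{"x":0.12,"y":0,"z":0,"ax":0,"ay":0,"az":0,"grip":-1},{"x":0.12,"y":0,"z":0,"ax":0,"ay":0,"az":0,"grip":-1}]' >/dev/null && python3 chk.py
```

```text
t 31.4 stage mm [-76.8   1.5  77.4] F stage [ 0.44 -0.11 -0.19] gap 30.2 grip 30.0
t 32.4 stage mm [-75.6   1.5  77.4] F stage [-0.25 -0.19 -1.25] gap 29.9 grip 30.0
t 33.4 stage mm [-74.4   1.5  77.4] F stage [ 0.93  0.26 -0.86] gap 29.9 grip 30.0
t 34.4 stage mm [-73.2   1.5  77.4] F stage [-0.12 -0.43 -0.64] gap 29.7 grip 30.0
t 35.4 stage mm [-72.    1.5  77.4] F stage [-0.58 -0.08 -0.79] gap 29.9 grip 30.0
```

```bash
python3 -m creep '[{"x":0.03,"y":0,"z":0,"ax":0,"ay":0,"az":0,"grip":-1},{"x":0.06,"y":0,"z":0,"ax":0,"ay":0,"az":0,"grip":-1},{"x":0.09,"y":0,"z":0,"ax":0,"ay":0,"az":0,"grip":-1},{"x":0.12,"y":0,"z":0,"ax":0,"ay":0,"az":0,"grip":-1},{"x":0.13,"y":0,"z":0,"ax":0,"ay":0,"az":0,"grip":-1},{"x":0.13,"y":0,"z":0,"ax":0,"ay":0,"az":0,"grip":-1},{"x":0.13,"y":0,"z":0,"ax":0,"ay":0,"az":0,"grip":-1},{"x":0.13,"y":0,"z":0,"ax":0,"ay":0,"az":0,"grip":-1}]' >/dev/null && python3 chk.py &&
python3 -m creep '[{"x":0.03,"y":0,"z":0,"ax":0,"ay":0,"az":0,"grip":-1},{"x":0.06,"y":0,"z":0,"ax":0,"ay":0,"az":0,"grip":-1},{"x":0.09,"y":0,"z":0,"ax":0,"ay":0,"az":0,"grip":-1},{"x":0.12,"y":0,"z":0,"ax":0,"ay":0,"az":0,"grip":-1},{"x":0.13,"y":0,"z":0,"ax":0,"ay":0,"az":0,"grip":-1},{"x":0.13,"y":0,"z":0,"ax":0,"ay":0,"az":0,"grip":-1},{"x":0.13,"y":0,"z":0,"ax":0,"ay":0,"az":0,"grip":-1},{"x":0.13,"y":0,"z":0,"ax":0,"ay":0,"az":0,"grip":-1}]' >/dev/null && python3 chk.py &&
python3 -m creep '[{"x":0.03,"y":0,"z":0,"ax":0,"ay":0,"az":0,"grip":-1},{"x":0.06,"y":0,"z":0,"ax":0,"ay":0,"az":0,"grip":-1},{"x":0.09,"y":0,"z":0,"ax":0,"ay":0,"az":0,"grip":-1},{"x":0.12,"y":0,"z":0,"ax":0,"ay":0,"az":0,"grip":-1},{"x":0.13,"y":0,"z":0,"ax":0,"ay":0,"az":0,"grip":-1},{"x":0.13,"y":0,"z":0,"ax":0,"ay":0,"az":0,"grip":-1},{"x":0.13,"y":0,"z":0,"ax":0,"ay":0,"az":0,"grip":-1},{"x":0.13,"y":0,"z":0,"ax":0,"ay":0,"az":0,"grip":-1}]' >/dev/null && python3 chk.py &&
python3 -m creep '[{"x":0.03,"y":0,"z":0,"ax":0,"ay":0,"az":0,"grip":-1},{"x":0.06,"y":0,"z":0,"ax":0,"ay":0,"az":0,"grip":-1},{"x":0.09,"y":0,"z":0,"ax":0,"ay":0,"az":0,"grip":-1},{"x":0.12,"y":0,"z":0,"ax":0,"ay":0,"az":0,"grip":-1},{"x":0.13,"y":0,"z":0,"ax":0,"ay":0,"az":0,"grip":-1},{"x":0.13,"y":0,"z":0,"ax":0,"ay":0,"az":0,"grip":-1},{"x":0.13,"y":0,"z":0,"ax":0,"ay":0,"az":0,"grip":-1},{"x":0.13,"y":0,"z":0,"ax":0,"ay":0,"az":0,"grip":-1}]' >/dev/null && python3 chk.py &&
python3 -m creep '[{"x":0.03,"y":0,"z":0,"ax":0,"ay":0,"az":0,"grip":-1},{"x":0.06,"y":0,"z":0,"ax":0,"ay":0,"az":0,"grip":-1},{"x":0.09,"y":0,"z":0,"ax":0,"ay":0,"az":0,"grip":-1},{"x":0.12,"y":0,"z":0,"ax":0,"ay":0,"az":0,"grip":-1},{"x":0.13,"y":0,"z":0,"ax":0,"ay":0,"az":0,"grip":-1},{"x":0.13,"y":0,"z":0,"ax":0,"ay":0,"az":0,"grip":-1},{"x":0.13,"y":0,"z":0,"ax":0,"ay":0,"az":0,"grip":-1},{"x":0.13,"y":0,"z":0,"ax":0,"ay":0,"az":0,"grip":-1}]' >/dev/null && python3 chk.py
```

```text
t 36.4 stage mm [-70.7   1.5  77.4] F stage [ 0.32  0.   -1.61] gap 29.7 grip 30.0
t 37.4 stage mm [-69.4   1.5  77.5] F stage [ 0.13 -0.16 -0.72] gap 29.8 grip 30.0
t 38.4 stage mm [-68.1   1.5  77.4] F stage [ 0.08  0.33 -1.19] gap 29.8 grip 30.0
t 39.4 stage mm [-66.8   1.5  77.4] F stage [-0.93  0.39 -2.13] gap 29.6 grip 30.0
t 40.4 stage mm [-65.5   1.5  77.4] F stage [ 0.46 -0.1  -0.7 ] gap 30.1 grip 30.0
```

```bash
python3 -m creep '[{"x":0.03,"y":0,"z":0,"ax":0,"ay":0,"az":0,"grip":-1},{"x":0.06,"y":0,"z":0,"ax":0,"ay":0,"az":0,"grip":-1},{"x":0.09,"y":0,"z":0,"ax":0,"ay":0,"az":0,"grip":-1},{"x":0.12,"y":0,"z":0,"ax":0,"ay":0,"az":0,"grip":-1},{"x":0.13,"y":0,"z":0,"ax":0,"ay":0,"az":0,"grip":-1},{"x":0.13,"y":0,"z":0,"ax":0,"ay":0,"az":0,"grip":-1},{"x":0.13,"y":0,"z":0,"ax":0,"ay":0,"az":0,"grip":-1},{"x":0.13,"y":0,"z":0,"ax":0,"ay":0,"az":0,"grip":-1}]' >/dev/null && python3 chk.py &&
python3 -m creep '[{"x":0.03,"y":0,"z":0,"ax":0,"ay":0,"az":0,"grip":-1},{"x":0.06,"y":0,"z":0,"ax":0,"ay":0,"az":0,"grip":-1},{"x":0.09,"y":0,"z":0,"ax":0,"ay":0,"az":0,"grip":-1},{"x":0.12,"y":0,"z":0,"ax":0,"ay":0,"az":0,"grip":-1},{"x":0.13,"y":0,"z":0,"ax":0,"ay":0,"az":0,"grip":-1},{"x":0.13,"y":0,"z":0,"ax":0,"ay":0,"az":0,"grip":-1},{"x":0.13,"y":0,"z":0,"ax":0,"ay":0,"az":0,"grip":-1},{"x":0.13,"y":0,"z":0,"ax":0,"ay":0,"az":0,"grip":-1}]' >/dev/null && python3 chk.py &&
python3 -m creep '[{"x":0.03,"y":0,"z":0,"ax":0,"ay":0,"az":0,"grip":-1},{"x":0.06,"y":0,"z":0,"ax":0,"ay":0,"az":0,"grip":-1},{"x":0.09,"y":0,"z":0,"ax":0,"ay":0,"az":0,"grip":-1},{"x":0.12,"y":0,"z":0,"ax":0,"ay":0,"az":0,"grip":-1},{"x":0.13,"y":0,"z":0,"ax":0,"ay":0,"az":0,"grip":-1},{"x":0.13,"y":0,"z":0,"ax":0,"ay":0,"az":0,"grip":-1},{"x":0.13,"y":0,"z":0,"ax":0,"ay":0,"az":0,"grip":-1},{"x":0.13,"y":0,"z":0,"ax":0,"ay":0,"az":0,"grip":-1}]' >/dev/null && python3 chk.py &&
python3 -m creep '[{"x":0.03,"y":0,"z":0,"ax":0,"ay":0,"az":0,"grip":-1},{"x":0.06,"y":0,"z":0,"ax":0,"ay":0,"az":0,"grip":-1},{"x":0.09,"y":0,"z":0,"ax":0,"ay":0,"az":0,"grip":-1},{"x":0.12,"y":0,"z":0,"ax":0,"ay":0,"az":0,"grip":-1},{"x":0.13,"y":0,"z":0,"ax":0,"ay":0,"az":0,"grip":-1},{"x":0.13,"y":0,"z":0,"ax":0,"ay":0,"az":0,"grip":-1},{"x":0.13,"y":0,"z":0,"ax":0,"ay":0,"az":0,"grip":-1},{"x":0.13,"y":0,"z":0,"ax":0,"ay":0,"az":0,"grip":-1}]' >/dev/null && python3 chk.py
```

```text
t 41.4 stage mm [-64.2   1.5  77.4] F stage [ 1.02 -0.4  -0.19] gap 29.6 grip 30.0
t 42.4 stage mm [-62.9   1.5  77.4] F stage [ 0.8  -0.67 -1.51] gap 30.0 grip 30.0
t 43.4 stage mm [-61.6   1.6  77.4] F stage [-0.89 -0.19 -0.13] gap 29.6 grip 30.0
t 44.4 stage mm [-60.3   1.6  77.4] F stage [-0.64 -0.21 -1.1 ] gap 30.0 grip 30.0
```

```bash
python3 -m creep '[{"x":0.03,"y":0,"z":0,"ax":0,"ay":0,"az":0,"grip":-1},{"x":0.06,"y":0,"z":0,"ax":0,"ay":0,"az":0,"grip":-1},{"x":0.09,"y":0,"z":0,"ax":0,"ay":0,"az":0,"grip":-1},{"x":0.12,"y":0,"z":0,"ax":0,"ay":0,"az":0,"grip":-1},{"x":0.13,"y":0,"z":0,"ax":0,"ay":0,"az":0,"grip":-1},{"x":0.13,"y":0,"z":0,"ax":0,"ay":0,"az":0,"grip":-1},{"x":0.13,"y":0,"z":0,"ax":0,"ay":0,"az":0,"grip":-1},{"x":0.13,"y":0,"z":0,"ax":0,"ay":0,"az":0,"grip":-1}]' >/dev/null && python3 chk.py &&
python3 -m creep '[{"x":0.03,"y":0,"z":0,"ax":0,"ay":0,"az":0,"grip":-1},{"x":0.06,"y":0,"z":0,"ax":0,"ay":0,"az":0,"grip":-1},{"x":0.09,"y":0,"z":0,"ax":0,"ay":0,"az":0,"grip":-1},{"x":0.12,"y":0,"z":0,"ax":0,"ay":0,"az":0,"grip":-1},{"x":0.13,"y":0,"z":0,"ax":0,"ay":0,"az":0,"grip":-1},{"x":0.13,"y":0,"z":0,"ax":0,"ay":0,"az":0,"grip":-1},{"x":0.13,"y":0,"z":0,"ax":0,"ay":0,"az":0,"grip":-1},{"x":0.13,"y":0,"z":0,"ax":0,"ay":0,"az":0,"grip":-1}]' >/dev/null && python3 chk.py &&
python3 -m creep '[{"x":0.03,"y":0,"z":0,"ax":0,"ay":0,"az":0,"grip":-1},{"x":0.06,"y":0,"z":0,"ax":0,"ay":0,"az":0,"grip":-1},{"x":0.09,"y":0,"z":0,"ax":0,"ay":0,"az":0,"grip":-1},{"x":0.12,"y":0,"z":0,"ax":0,"ay":0,"az":0,"grip":-1},{"x":0.13,"y":0,"z":0,"ax":0,"ay":0,"az":0,"grip":-1},{"x":0.13,"y":0,"z":0,"ax":0,"ay":0,"az":0,"grip":-1},{"x":0.13,"y":0,"z":0,"ax":0,"ay":0,"az":0,"grip":-1},{"x":0.13,"y":0,"z":0,"ax":0,"ay":0,"az":0,"grip":-1}]' >/dev/null && python3 chk.py &&
python3 -m creep '[{"x":0.03,"y":0,"z":0,"ax":0,"ay":0,"az":0,"grip":-1},{"x":0.06,"y":0,"z":0,"ax":0,"ay":0,"az":0,"grip":-1},{"x":0.09,"y":0,"z":0,"ax":0,"ay":0,"az":0,"grip":-1},{"x":0.12,"y":0,"z":0,"ax":0,"ay":0,"az":0,"grip":-1},{"x":0.13,"y":0,"z":0,"ax":0,"ay":0,"az":0,"grip":-1},{"x":0.13,"y":0,"z":0,"ax":0,"ay":0,"az":0,"grip":-1},{"x":0.13,"y":0,"z":0,"ax":0,"ay":0,"az":0,"grip":-1},{"x":0.13,"y":0,"z":0,"ax":0,"ay":0,"az":0,"grip":-1}]' >/dev/null && python3 chk.py
```

```text
t 45.4 stage mm [-59.    1.5  77.4] F stage [-0.25 -0.17 -1.5 ] gap 29.7 grip 30.0
t 46.4 stage mm [-57.7   1.6  77.4] F stage [-0.09 -0.24 -1.43] gap 29.8 grip 30.0
t 47.4 stage mm [-56.4   1.6  77.4] F stage [ 0.27 -0.57 -1.03] gap 29.7 grip 30.0
t 48.4 stage mm [-55.1   1.6  77.4] F stage [-0.45 -0.76 -0.29] gap 29.8 grip 30.0
```

```bash
python3 -m creep '[{"x":0.03,"y":0,"z":0,"ax":0,"ay":0,"az":0,"grip":-1},{"x":0.06,"y":0,"z":0,"ax":0,"ay":0,"az":0,"grip":-1},{"x":0.09,"y":0,"z":0,"ax":0,"ay":0,"az":0,"grip":-1},{"x":0.12,"y":0,"z":0,"ax":0,"ay":0,"az":0,"grip":-1},{"x":0.15,"y":0,"z":0,"ax":0,"ay":0,"az":0,"grip":-1},{"x":0.15,"y":0,"z":0,"ax":0,"ay":0,"az":0,"grip":-1},{"x":0.15,"y":0,"z":0,"ax":0,"ay":0,"az":0,"grip":-1},{"x":0.15,"y":0,"z":0,"ax":0,"ay":0,"az":0,"grip":-1}]' >/dev/null && python3 chk.py &&
python3 -m creep '[{"x":0.03,"y":0,"z":0,"ax":0,"ay":0,"az":0,"grip":-1},{"x":0.06,"y":0,"z":0,"ax":0,"ay":0,"az":0,"grip":-1},{"x":0.09,"y":0,"z":0,"ax":0,"ay":0,"az":0,"grip":-1},{"x":0.12,"y":0,"z":0,"ax":0,"ay":0,"az":0,"grip":-1},{"x":0.15,"y":0,"z":0,"ax":0,"ay":0,"az":0,"grip":-1},{"x":0.15,"y":0,"z":0,"ax":0,"ay":0,"az":0,"grip":-1},{"x":0.15,"y":0,"z":0,"ax":0,"ay":0,"az":0,"grip":-1},{"x":0.15,"y":0,"z":0,"ax":0,"ay":0,"az":0,"grip":-1}]' >/dev/null && python3 chk.py &&
python3 -m creep '[{"x":0.03,"y":0,"z":0,"ax":0,"ay":0,"az":0,"grip":-1},{"x":0.06,"y":0,"z":0,"ax":0,"ay":0,"az":0,"grip":-1},{"x":0.09,"y":0,"z":0,"ax":0,"ay":0,"az":0,"grip":-1},{"x":0.12,"y":0,"z":0,"ax":0,"ay":0,"az":0,"grip":-1},{"x":0.15,"y":0,"z":0,"ax":0,"ay":0,"az":0,"grip":-1},{"x":0.15,"y":0,"z":0,"ax":0,"ay":0,"az":0,"grip":-1},{"x":0.15,"y":0,"z":0,"ax":0,"ay":0,"az":0,"grip":-1},{"x":0.15,"y":0,"z":0,"ax":0,"ay":0,"az":0,"grip":-1}]' >/dev/null && python3 chk.py
```

```text
t 49.4 stage mm [-53.6   1.6  77.4] F stage [ 0.67 -0.18 -1.38] gap 30.0 grip 30.0
t 50.4 stage mm [-52.    1.6  77.4] F stage [ 0.41 -0.48 -0.77] gap 29.6 grip 30.0
t 51.4 stage mm [-50.6   1.6  77.4] F stage [ 0.29  0.33 -0.91] gap 30.3 grip 30.0
```

```bash
python3 -m creep '[{"x":0.03,"y":0,"z":0,"ax":0,"ay":0,"az":0,"grip":-1},{"x":0.06,"y":0,"z":0,"ax":0,"ay":0,"az":0,"grip":-1},{"x":0.09,"y":0,"z":0,"ax":0,"ay":0,"az":0,"grip":-1},{"x":0.12,"y":0,"z":0,"ax":0,"ay":0,"az":0,"grip":-1},{"x":0.15,"y":0,"z":0,"ax":0,"ay":0,"az":0,"grip":-1},{"x":0.15,"y":0,"z":0,"ax":0,"ay":0,"az":0,"grip":-1},{"x":0.15,"y":0,"z":0,"ax":0,"ay":0,"az":0,"grip":-1},{"x":0.15,"y":0,"z":0,"ax":0,"ay":0,"az":0,"grip":-1}]' >/dev/null && python3 chk.py &&
python3 -m creep '[{"x":0.03,"y":0,"z":0,"ax":0,"ay":0,"az":0,"grip":-1},{"x":0.06,"y":0,"z":0,"ax":0,"ay":0,"az":0,"grip":-1},{"x":0.09,"y":0,"z":0,"ax":0,"ay":0,"az":0,"grip":-1},{"x":0.12,"y":0,"z":0,"ax":0,"ay":0,"az":0,"grip":-1},{"x":0.15,"y":0,"z":0,"ax":0,"ay":0,"az":0,"grip":-1},{"x":0.15,"y":0,"z":0,"ax":0,"ay":0,"az":0,"grip":-1},{"x":0.15,"y":0,"z":0,"ax":0,"ay":0,"az":0,"grip":-1},{"x":0.15,"y":0,"z":0,"ax":0,"ay":0,"az":0,"grip":-1}]' >/dev/null && python3 chk.py
```

```text
t 52.4 stage mm [-49.1   1.6  77.4] F stage [ 0.07 -0.57 -1.67] gap 29.7 grip 30.0
t 53.4 stage mm [-47.6   1.6  77.4] F stage [-0.35 -1.06 -0.9 ] gap 29.8 grip 30.0
```

```bash
python3 - <<'E'
from h import *
C=cams();r=C["side"]
cv2.imwrite("pics/last.png",np.hstack([cv2.resize(r["frame"][155:215,225:305,::-1],None,fx=6,fy=6,interpolation=2),cv2.resize(C["top"]["frame"][115:175,310:360,::-1],None,fx=6,fy=6,interpolation=2)]))
for n,z in (("carrier_nose",.06),("carrier",.06),("stop",.06),("carrier_post",.084)):
  for c in C:
    for s,q in pts(c,n):
      w=onz(C[c],q,z)[:2]-O
      if abs(w).max()<.2: print(n,c,s,q.round(1),(np.array([w@ex,w@ey])*1e3).round(1))
for x in(40,50,57): print(x,proj(r,[*S(x/1e3,.0015),.066]))
st()
E
```

```text
carrier_nose side 0.73 [246.8 183.9] [60.5 -2.1]
carrier side 0.57 [269.2 183.2] [-3.9 -5.4]
stop side 0.6 [286.4 175. ] [-52.8 -51. ]
stop side 0.58 [245.6 188.4] [61.7 21.9]
carrier_post side 0.87 [286.6 176.7] [-54.9  -2.4]
carrier_post top 0.56 [336.1 174.5] [-50.4  -1.9]
40 [253.68327559 182.77105169]
50 [250.19487647 182.77954432]
57 [247.75161682 182.78549251]
t 53.9 stage mm [-47.6   1.6  77.4] F stage [ 0.03  0.27 -1.06] gap 29.8 grip 30.0
```

View pics/last.png

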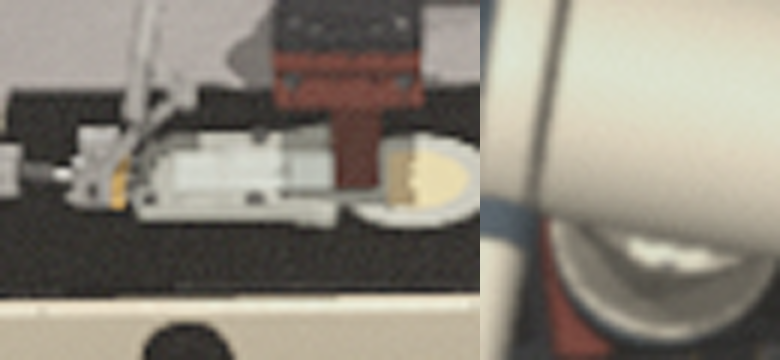

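The last picture shows the nose at about crop x=135, just short of the brass stop face at about x=128. That leaves a gap of roughly 2–3 mm, so the pins are set short. The carrier is flat between the rails and the clip is still up. Continue by feel.

```bash
python3 -m creep '[{"x":0.03,"y":0,"z":0,"ax":0,"ay":0,"az":0,"grip":-1},{"x":0.06,"y":0,"z":0,"ax":0,"ay":0,"az":0,"grip":-1},{"x":0.09,"y":0,"z":0,"ax":0,"ay":0,"az":0,"grip":-1},{"x":0.12,"y":0,"z":0,"ax":0,"ay":0,"az":0,"grip":-1},{"x":0.12,"y":0,"z":0,"ax":0,"ay":0,"az":0,"grip":-1},{"x":0.12,"y":0,"z":0,"ax":0,"ay":0,"az":0,"grip":-1},{"x":0.12,"y":0,"z":0,"ax":0,"ay":0,"az":0,"grip":-1},{"x":0.12,"y":0,"z":0,"ax":0,"ay":0,"az":0,"grip":-1}]' >/dev/null && python3 chk.py &&
python3 -m creep '[{"x":0.03,"y":0,"z":0,"ax":0,"ay":0,"az":0,"grip":-1},{"x":0.06,"y":0,"z":0,"ax":0,"ay":0,"az":0,"grip":-1},{"x":0.09,"y":0,"z":0,"ax":0,"ay":0,"az":0,"grip":-1},{"x":0.12,"y":0,"z":0,"ax":0,"ay":0,"az":0,"grip":-1},{"x":0.12,"y":0,"z":0,"ax":0,"ay":0,"az":0,"grip":-1},{"x":0.12,"y":0,"z":0,"ax":0,"ay":0,"az":0,"grip":-1},{"x":0.12,"y":0,"z":0,"ax":0,"ay":0,"az":0,"grip":-1},{"x":0.12,"y":0,"z":0,"ax":0,"ay":0,"az":0,"grip":-1}]' >/dev/null && python3 chk.py
```

```text
t 54.9 stage mm [-46.5   1.6  77.4] F stage [-1.77  0.95 -1.39] gap 29.6 grip 30.0
t 55.9 stage mm [-46.2   1.6  77.4] F stage [-6.87 -0.11  1.48] gap 30.1 grip 30.0
```

Contact: the force is -6.9 N and motion has stopped, so the carrier is home on the pins. Release, rise and turn towards the bar.

```bash
python3 -m creep '[{"x":-0.02,"y":0,"z":0,"ax":0,"ay":0,"az":0,"grip":-0.1},{"x":-0.04,"y":0,"z":0,"ax":0,"ay":0,"az":0,"grip":0.2},{"x":-0.04,"y":0,"z":0,"ax":0,"ay":0,"az":0,"grip":0.3},{"x":-0.04,"y":0,"z":-2.5,"ax":0,"ay":0,"az":0,"grip":0.3},{"x":-0.04,"y":0,"z":-6,"ax":0,"ay":0,"az":0,"grip":0.3},{"x":0,"y":0,"z":-10,"ax":0,"ay":0,"az":-9,"grip":0},{"x":2,"y":-0.5,"z":-11,"ax":0,"ay":0,"az":-18,"grip":-0.3},{"x":4.5,"y":-1.2,"z":-11,"ax":0,"ay":0,"az":-27,"grip":-0.3}]' >/dev/null
python3 -c "
from h import *
st();delta([*S(.0501,.0269),.165],7.7)"
```

```text
t 56.9 stage mm [  1.   13.5 190. ] F stage [ 0.22  0.09 -0.21] gap 32.0 grip 0.0
cm [4.97 1.06 2.52] deg [  0.3  -0.1 -62.6]
```

```bash
python3 -m creep '[{"x":0.7,"y":0.2,"z":0,"ax":0,"ay":0,"az":-9,"grip":-0.3},{"x":1.7,"y":0.4,"z":0.2,"ax":0,"ay":0,"az":-18,"grip":-0.3},{"x":2.7,"y":0.6,"z":0.6,"ax":0,"ay":0,"az":-28,"grip":-0.3},{"x":3.7,"y":0.8,"z":1.2,"ax":0,"ay":0,"az":-38,"grip":-0.3},{"x":4.5,"y":1.0,"z":1.8,"ax":0,"ay":0,"az":-48,"grip":-0.3},{"x":4.97,"y":1.06,"z":2.5,"ax":0,"ay":0,"az":-57,"grip":-0.3},{"x":4.97,"y":1.06,"z":2.5,"ax":0,"ay":0,"az":-62.6,"grip":-0.3},{"x":4.97,"y":1.06,"z":2.5,"ax":0,"ay":0,"az":-62.6,"grip":-0.3}]' >/dev/null
python3 -c "
from h import *
st();delta([*S(.0501,.0269),.1205],7.7)"
```

```text
t 57.9 stage mm [ 49.   27.1 162.2] F stage [0.17 0.69 1.05] gap 30.8 grip 0.0
cm [-0.02  0.11  4.17] deg [ 0.  -0.  -0.3]
```

```bash
python3 -m creep '[{"x":0,"y":0.1,"z":1.5,"ax":0,"ay":0,"az":-0.3,"grip":-0.3},{"x":0,"y":0.1,"z":3,"ax":0,"ay":0,"az":-0.3,"grip":-0.3},{"x":0,"y":0.1,"z":3.8,"ax":0,"ay":0,"az":-0.3,"grip":-0.3},{"x":0,"y":0.1,"z":4.15,"ax":0,"ay":0,"az":-0.3,"grip":-0.3},{"x":0,"y":0.1,"z":4.15,"ax":0,"ay":0,"az":-0.3,"grip":-0.5},{"x":0,"y":0.1,"z":4.15,"ax":0,"ay":0,"az":-0.3,"grip":-0.8},{"x":0,"y":0.1,"z":4.15,"ax":0,"ay":0,"az":-0.3,"grip":-1},{"x":0,"y":0.1,"z":4.15,"ax":0,"ay":0,"az":-0.3,"grip":-1}]' >/dev/null
python3 -c "
from h import *
st()"
```

```text
t 58.9 stage mm [ 50.6  27.  121.7] F stage [ 3.33 -0.3   0.42] gap 9.3 grip 30.0
```

```bash
python3 -m creep '[{"x":0,"y":-0.29,"z":0.16,"ax":0,"ay":0,"az":0,"grip":-1},{"x":0,"y":-0.6,"z":0.32,"ax":0,"ay":0,"az":0,"grip":-1},{"x":0,"y":-0.9,"z":0.48,"ax":0,"ay":0,"az":0,"grip":-1},{"x":0,"y":-1.19,"z":0.67,"ax":0,"ay":0,"az":0,"grip":-1},{"x":0,"y":-1.47,"z":0.87,"ax":0,"ay":0,"az":0,"grip":-1},{"x":0,"y":-1.73,"z":1.08,"ax":0,"ay":0,"az":0,"grip":-1},{"x":0,"y":-1.95,"z":1.27,"ax":0,"ay":0,"az":0,"grip":-1},{"x":0,"y":-2.15,"z":1.47,"ax":0,"ay":0,"az":0,"grip":-1}]' >/dev/null
python3 -c "
from h import *
st()"
```

```text
t 59.9 stage mm [ 27.6  26.7 105.6] F stage [-0.64 -1.98  2.73] gap 8.8 grip 30.1
```

```bash
python3 -m creep '[{"x":0,"y":-0.13,"z":0.15,"ax":0,"ay":0,"az":0,"grip":-1},{"x":0,"y":-0.24,"z":0.28,"ax":0,"ay":0,"az":0,"grip":-1},{"x":0,"y":-0.38,"z":0.45,"ax":0,"ay":0,"az":0,"grip":-1},{"x":0,"y":-0.52,"z":0.64,"ax":0,"ay":0,"az":0,"grip":-1},{"x":0,"y":-0.65,"z":0.82,"ax":0,"ay":0,"az":0,"grip":-1},{"x":0,"y":-0.78,"z":1.01,"ax":0,"ay":0,"az":0,"grip":-1},{"x":0,"y":-0.89,"z":1.21,"ax":0,"ay":0,"az":0,"grip":-1},{"x":0,"y":-0.89,"z":1.21,"ax":0,"ay":0,"az":0,"grip":-1}]' >/dev/null
python3 -c "
from h import *
st()"
```

```text
t 60.9 stage mm [18.9 26.8 93.4] F stage [-2.33 -5.28 -1.56] gap 9.2 grip 30.1
```

```bash
python3 -m creep '[{"x":0,"y":-0.03,"z":0.05,"ax":0,"ay":0,"az":0,"grip":-1},{"x":0,"y":-0.06,"z":0.1,"ax":0,"ay":0,"az":0,"grip":-1},{"x":0,"y":-0.09,"z":0.15,"ax":0,"ay":0,"az":0,"grip":-1},{"x":0,"y":-0.12,"z":0.2,"ax":0,"ay":0,"az":0,"grip":-1},{"x":0,"y":-0.15,"z":0.25,"ax":0,"ay":0,"az":0,"grip":-1},{"x":0,"y":-0.17,"z":0.3,"ax":0,"ay":0,"az":0,"grip":-1},{"x":0,"y":-0.17,"z":0.3,"ax":0,"ay":0,"az":0,"grip":-1},{"x":0,"y":-0.17,"z":0.3,"ax":0,"ay":0,"az":0,"grip":-1}]' >/dev/null
python3 -c "
from h import *
st()"
```

```text
t 61.9 stage mm [17.4 26.9 90.9] F stage [-2.82 -3.76 -0.17] gap 9.3 grip 30.0
```

```bash
python3 -m creep '[{"x":0,"y":-0.02,"z":0.03,"ax":0,"ay":0,"az":0,"grip":-1},{"x":0,"y":-0.03,"z":0.06,"ax":0,"ay":0,"az":0,"grip":-1},{"x":0,"y":-0.05,"z":0.09,"ax":0,"ay":0,"az":0,"grip":-1},{"x":0,"y":-0.06,"z":0.11,"ax":0,"ay":0,"az":0,"grip":-1},{"x":0,"y":-0.06,"z":0.11,"ax":0,"ay":0,"az":0,"grip":-1},{"x":0,"y":-0.06,"z":0.11,"ax":0,"ay":0,"az":0,"grip":-1},{"x":0,"y":-0.06,"z":0.11,"ax":0,"ay":0,"az":0,"grip":-1},{"x":0,"y":-0.06,"z":0.11,"ax":0,"ay":0,"az":0,"grip":-1}]' >/dev/null
python3 -c "
from h import *
st()"
```

```text
t 62.9 stage mm [16.7 26.9 89.6] F stage [-2.71 -4.56 -0.2 ] gap 9.1 grip 30.0
```

```bash
python3 -m creep '[{"x":0,"y":-0.01,"z":0.02,"ax":0,"ay":0,"az":0,"grip":-1},{"x":0,"y":-0.02,"z":0.04,"ax":0,"ay":0,"az":0,"grip":-1},{"x":0,"y":-0.03,"z":0.06,"ax":0,"ay":0,"az":0,"grip":-1},{"x":0,"y":-0.04,"z":0.08,"ax":0,"ay":0,"az":0,"grip":-1},{"x":0,"y":-0.05,"z":0.1,"ax":0,"ay":0,"az":0,"grip":-1},{"x":0,"y":-0.05,"z":0.1,"ax":0,"ay":0,"az":0,"grip":-1},{"x":0,"y":-0.05,"z":0.1,"ax":0,"ay":0,"az":0,"grip":-1},{"x":0,"y":-0.05,"z":0.1,"ax":0,"ay":0,"az":0,"grip":-1}]' >/dev/null
python3 -c "
from h import *
st()"
```

```text
t 63.9 stage mm [16.4 26.9 89.2] F stage [-3.01 -5.27  0.92] gap 8.8 grip 30.0
```

```bash
python3 -m creep '[{"x":0,"y":-0.01,"z":0.02,"ax":0,"ay":0,"az":0,"grip":-1},{"x":0,"y":-0.02,"z":0.04,"ax":0,"ay":0,"az":0,"grip":-1},{"x":0,"y":-0.02,"z":0.05,"ax":0,"ay":0,"az":0,"grip":-1},{"x":0,"y":-0.02,"z":0.05,"ax":0,"ay":0,"az":0,"grip":-1},{"x":0,"y":-0.02,"z":0.05,"ax":0,"ay":0,"az":0,"grip":-1},{"x":0,"y":-0.02,"z":0.05,"ax":0,"ay":0,"az":0,"grip":-1},{"x":0,"y":-0.02,"z":0.05,"ax":0,"ay":0,"az":0,"grip":-1},{"x":0,"y":-0.02,"z":0.05,"ax":0,"ay":0,"az":0,"grip":-1}]' >/dev/null
python3 -c "
from h import *
st()"
```

```text
t 64.9 stage mm [16.4 26.9 89.1] F stage [-2.48 -3.84  3.07] gap 9.4 grip 30.0
```

The clip is resting on the carrier: motion stopped at 89.1 mm and the force is rising. Release and rise.

```bash
python3 -m creep '[{"x":0,"y":0,"z":0,"ax":0,"ay":0,"az":0,"grip":-0.8},{"x":0,"y":0,"z":0,"ax":0,"ay":0,"az":0,"grip":-0.5},{"x":0,"y":0,"z":0,"ax":0,"ay":0,"az":0,"grip":-0.3},{"x":0,"y":0,"z":0,"ax":0,"ay":0,"az":0,"grip":-0.3},{"x":0,"y":0,"z":-1.5,"ax":0,"ay":0,"az":0,"grip":-0.3},{"x":0,"y":0,"z":-4,"ax":0,"ay":0,"az":0,"grip":-0.3},{"x":0,"y":0,"z":-7,"ax":0,"ay":0,"az":0,"grip":-0.3},{"x":0,"y":0,"z":-9,"ax":0,"ay":0,"az":0,"grip":-0.3}]' >/dev/null
python3 - <<'E'
from h import *
st();C=cams()
for n,z in (("carrier_nose",.06),("clip_bar",.094),("carrier_post",.084)):
  for c in ("side",):
    for s,q in pts(c,n):
      w=onz(C[c],q,z)[:2]-O
      if abs(w).max()<.12: print(n,c,s,(np.array([w@ex,w@ey])*1e3).round(1))
st()
E
```

```text
t 65.9 stage mm [ 17.   26.9 181.6] F stage [-0.3   0.28 -0.21] gap 30.6 grip 0.0
carrier_nose side 0.52 [62.1  2.2]
clip_bar side 0.62 [18.8 -2.1]
carrier_post side 0.55 [-51.8  -2.4]
t 66.15 stage mm [ 16.1  27.  177.4] F stage [-0.38 -1.81 -1.01] gap 30.9 grip 0.0
```

The carrier is home, the clip is down at x ≈ 18 mm, and the robot is clear. Hand in.

```bash
python3 -c "
from rig import bot
print(bot.job_done())"
```

```text
the job is handed in; nothing more can be done
None
```

I handed the job in at about 66 s: the clip was raised, the carrier pressed home on the pins at about 7 N (you asked for about 5), and the clip lowered under control onto it; on the first try the nose caught a rail end and the post slipped out of the fingers, so I regrasped it and slid it in again.

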